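# Nip up the screw eye of a strap clamp with a turning rod

### The arm

A 6-joint arm with a two-finger parallel gripper is mounted at the origin on a cart in front of the work surface, level with it; the furniture and walls round the work are solid. World frame = base frame: x ahead of the robot, y to its left, z up, the work surface at z = 0. Lengths are in m, angles in rad, forces in N, time in s.
With the tool pointing down it reaches from about 0.35 to 0.875 m from the base axis. Payload 4.2 kg.
Tool frame: the origin (TCP) lies on the centre line of the jaws, within the pads' length; the fingertips stand 14 mm ahead of it and the grasp point (between the pads) lies 5 mm behind it; z points along the fingers, y is the direction in which the jaws open and shut (so a half turn about z gives the same grasp; the last joint's range is limited). The gripper opens to 85 mm and grips with 20 to 120 N. Pads are 22 mm wide; open, the fingers measure 114 mm over their backs; the gripper's body (76 mm by 85 mm) begins 54 mm behind the grasp point. The pads swing forward as they close: fully open they stand 13 mm farther back than shut.
Start: joints at [-0.913, 0.385, 0.008, 0, -1.194, -0.259], TCP at [0.243, -0.576, 0.245] pointing down, gripper open.
Joint ranges: [-3.14, 3.14], [-1.21, 2.06], [-1.07, 1.41], [-3.16, 2.05], [-2.99, -0.16], [-3.1, 3.1]. Speed limits (rad/s): [2.79, 2.79, 3.14, 3.14, 3.14, 3.14].

### API

Orientations are given as a unit quaternion [x, y, z, w].
In Python, from plant import env, eyes gives the robot as it stands.
- The arm moves only by the tool servo_tool, never from a script. Its argument "deltas" is a list of rows, each a list of 3 entries, a list of its own where there are three numbers: the shift along the world's x, y, z scaled (see below), then the turn about the world's z scaled (see below), then the closure, from -1 (fully open) to 1 (shut), so that 0 is half open. A call has 1 to 12 rows; each row is the pose to reach, as a shift and turn from the pose commanded when the call began; what a row does not reach only later rows make up. The controller multiplies each number of a shift by 0.15 m and each number of a turn by 90 degrees. A row lasts 1/10 s, in which the tool goes at most 50 mm and 8.59 degrees, less where a joint would pass 70% of its speed; a pose out of reach is approached as far as the arm can. A call with a number of a shift or a turn outside -1 to 1 is refused whole. A call with a gripper value outside its range is refused whole. The fingers move at their own pace and stop on an object; "squeeze" is the grip in N (left out, the last holds). Time passes only in rows, so rows that repeat a pose let the fingers close. It gives the time, the measured TCP pose, the force and the opening at its end, in the units of the state.
- env.observe(): the state, without advancing time (a new reading comes with each control period).
- eyes.snapshot(name): name is "side" or "top" or "wrist"; returns the picture (384x512x3 uint8, blue, green, red); there is no depth.
- eyes.camera_info(name): a dict with "fovy" (degrees; the focal length in pixels is half the picture's height over the tangent of half this angle, whatever the lens; pixels are square), "cx", "cy" (the principal point, pixels), "k1" (the pictures are not rectified: a ray, as slopes to the right and down, at radius r is drawn at 1 + k1 r^2 times it, then the intrinsics apply), "view" (4x4, takes a point from world to camera coordinates); the wrist camera has in their place "tool_from_camera" (4x4, takes a point from camera to tool coordinates, whose origin is the TCP and whose axes are the flange's). Camera axes: x right, y down, z forward; pixel columns grow to the right and rows downward; lengths in m; the calibration is good to about 2 mm. A picture is of the moment at which its call begins: read the wrist's pose just before it. camera_info takes no time and is no camera call.
- env.sign_off(): hands the job in, once; it reports no verdict.
Trained networks look in the newest picture that a camera, given by its name, has taken for a name from the list of things; names that differ only in an ending like _2 or _b are one class to them, and where a whole thing is asked for, a point or a joint stands for the part that bears it (a point fixed in the world has none). Each returns a list of dicts, best first, with "score" (0 to 1); they miss things now and then, are a little off and sometimes report something else, mostly with a low value. They report only what shows in the picture. A call takes as long as a camera call. They do not tell look-alikes from the thing itself.
- eyes.boxes_of(camera, thing): "point" ([x, y, z] in m, in world coordinates, good to about 4 mm: the middle of the surface that is visible of it).
- eyes.trace(camera, thing): "mask" (384x512 bool, what is visible of it).
The state is a dict: "time": time; "joints": joint angles; "qd": joint speeds; "effort": joint torques, N m; "tcp_pos": TCP position; "tool_rot": TCP orientation; "wrist_force": force on the tool from outside, world axes, zero at the start; "ft_torque": the same for the moment, N m; "opening": finger opening in m.
Only numpy, scipy, OpenCV 4.12 (cv2) and the standard library are available. Lean on these libraries where they do the work, as an engineer would, in place of code of your own. Each camera call takes 0.05 s, during which the arm holds its last target.

### The job

Take the steel rod off its two V-blocks, slide it through the loop of the screw eye on the strap clamp, and use it to turn the eye clockwise (seen from above) until you feel the screw seat; nip it up to about half a newton-metre in all and do not force it, for the strap bears on a finished housing. Then draw the rod out and lay it back in both V-blocks as it lay before. Turn the eye with the rod only, not with the fingers, and do not shift the loose housings and the gauge block standing about.

Things in the scene. Friction and masses are not known exactly. Their poses are not given: they have to be found in the camera images.
- rod: Turning rod: plain round dark steel bar, 10 mm diameter, 209 mm long with domed ends, about 0.12 kg (0.1 to 0.15). Origin at its middle, x along the rod; both ends are alike. It starts lying in the two V-blocks with its axis 28.6 mm above the surface; between the blocks 97 mm of it is free to grip.
- screw_eye: Screw eye of the strap clamp: steel loop, 27 mm outside diameter, 13.5 mm clear hole, 24 mm thick along the hole, on a short shank. Origin at the centre of the hole, 80 mm above the work surface; y runs along the hole, z up. It turns about the vertical line through its origin (clockwise from above tightens; its rise and fall is negligible). The rod has about 0.15 rad of play in the hole.
- eye_collar (a point): Collar on the eye's axis, 25 mm below the hole. The screw turns with a drag of 0.25 N m; after 0.15 to 1.4 rad from the start (unseen, differs each time) a spring washer meets it and the torque climbs 3.5 N m per rad more. Nipped up is about 0.5 N m in all (6 N at 80 mm from the axis): under 0.4 may be loose, over 0.7 is forced. Drag keeps it tight when let go.
- fixture: Inspection fixture, fixed to the cabinet top: steel base plate 160 x 76 x 12 mm, on it a heel block and a turned housing (46 mm diameter) bridged by a flat strap 140 x 30 mm whose top is at 52 mm height. Origin at the centre of its underside, x along the strap, z up; the eye stands mid-strap, its hole at first across the strap, give or take 0.06 rad.
- v_block_near: V-block nearer the robot, hardened steel, 33 mm along the groove (x) by 40 mm wide and 34 mm high, fixed. Origin at the centre of its underside, x along the groove towards the other block, z up. The resting rod's middle lies 65 mm along x from here and 28.6 mm above the underside.
- v_block_far: The other, like block, 130 mm along x from the first and in line with it, fixed. Origin at the centre of its underside, x along the groove.
- housing_a: Loose turned aluminium housing, bystander, 46 mm diameter, 36 mm high; origin at the centre of its underside.
- housing_b: Loose turned aluminium housing, bystander, 46 mm diameter, 38 mm high; origin at the centre of its underside.
- gauge_block: Loose steel gauge block, bystander, 35 x 9 mm and 50 mm high, standing; origin at the centre of its underside.
Mind the look-alikes: they are no part of the job. There is more than one size of the rod; the job needs the largest. What is shaped like the v_block_near but red or yellow is not meant.

How it is judged:
On the way, in this order (a step that is already met when the one before it is completed fails the run):
1. the rod is through the loop of the screw eye (x of screw_eye in the frame of rod between -0.09 and 0.09 m and y of screw_eye in the frame of rod between -0.008 and 0.008 m and z of screw_eye in the frame of rod between -0.008 and 0.008 m), for 0.2 s.
2. the screw eye is turned snug on its seat with the rod through it (all of step 1 and contact force between screw_eye and fixture above 5 N), for 0.2 s.
At the end, for the whole second after the job is handed in: The screw eye is left seated (it bears on its seat with over 5 N, that is, it was turned to at least about 0.36 N m), and the rod lies at rest in the groove of both V-blocks, its middle within 25 mm along the groove of where it lay, 5 mm across and within 4 to 5 mm in height (contact force between screw_eye and fixture above 5 N and x of rod in the frame of v_block_near between 0.04 and 0.09 m and y of rod in the frame of v_block_near between -0.005 and 0.005 m and z of rod in the frame of v_block_near between 0.024 and 0.033 m and angle between the x axis of rod and the x axis of v_block_near, either way round below 0.06 rad and linear speed of rod below 0.02 m/s); the robot touches nothing.
It fails at once if the screw eye is forced: its seat bears more than 24 N (about 0.73 N m on the eye) (contact force between screw_eye and fixture above 24 N).
It fails at once if the fingers push or turn the screw eye themselves (over 3 N) (contact force between the fingers and screw_eye above 3 N).
It fails at once if a bystander is shifted by more than 20 mm (distance of any of housing_a, housing_b, gauge_block from where it was at the start of the episode above 0.02 m).
It also fails if it takes over 72 s, if anything falls off the work surface, if the arm or the gripper's body presses on something with over 40 N, if the wrist force passes 120 N, or if a joint passes its speed limit or range.

## Working session

There is one attempt and no reset: what is moved stays moved. The work goes in short steps, Python scripts to look and compute and a tool call to move; the robot and the scene stay as the last step left them, time stands still between calls to the robot, and variables do not carry over. Pictures are saved under pics/ and viewed, and the job is handed in when it is done.

Besides the shell and the picture viewer there is one more tool, called after ">>>" as name([rows], argument=value, ...), one row to a line, values as JSON. servo_tool: Moves the arm, as the interface text tells. Shifts and turns lie within -1 to 1; 1 stands for 0.15 m of shift or 90 degrees of turn. Its arguments: {"type":"object","properties":{"deltas":{"type":"array","items":{"type":"array"}},"squeeze":{"type":"number"}},"required":["deltas"]}

```bash
ls; mkdir -p pics; python3 - <<'E'
from plant import env, eyes
import cv2
print(env.observe())
for n in ["side","top","wrist"]:
    im=eyes.snapshot(n); cv2.imwrite(f"pics/{n}0.png",im); print(n,eyes.camera_info(n))
    for t in ["rod","screw_eye","fixture","v_block_near","housing_a","gauge_block"]:
        try:
            print(t,[(round(d["score"],2),[round(v,4) for v in d["point"]]) for d in eyes.boxes_of(n,t)])
        except Exception as e: print(t,e)
print(env.observe()["time"])
E
```

```text
pics
{'time': 0.0, 'joints': array([-9.13377409e-01,  3.85556621e-01,  6.62548639e-03, -4.60204840e-04,
       -1.19398900e+00, -2.58595176e-01]), 'qd': array([ 1.29368885e-03,  2.01937813e-03,  1.06883095e-04,  7.43454499e-04,
       -1.98410527e-03,  1.76695382e-05]), 'effort': array([-5.92761603e-05, -3.92293239e+01,  1.88406301e+01,  4.18622687e+00,
       -4.57365881e-03,  3.74315917e-06]), 'tcp_pos': array([ 0.24250492, -0.57544207,  0.24422713]), 'tool_rot': array([-1.98009562e-01,  9.80199490e-01,  1.04702595e-03, -2.77706868e-04]), 'wrist_force': array([ 0.18915632,  0.02820705, -0.48101052]), 'ft_torque': array([ 0.0356558 , -0.01340275,  0.02339289]), 'opening': 0.08528809634555201}
side {'fovy': 50.112027566720094, 'cx': 253.24347754577138, 'cy': 188.6564311055446, 'k1': -0.05993757454690201, 'view': array([[-0.93177783, -0.36227356,  0.02340815,  0.52951121],
       [-0.24817246,  0.58859241, -0.76939548,  0.17792176],
       [ 0.26495378, -0.72271491, -0.63834368,  0.87646659],
       [ 0.        ,  0.        ,  0.        ,  1.        ]])}
rod [(0.86, [0.4592, 0.1762, 0
[... 1030 characters left out ...]
 0.1721, 0.0327])]
housing_a [(0.76, [0.7041, 0.1041, 0.0305]), (0.58, [0.3803, 0.0334, 0.0386])]
gauge_block [(0.45, [0.7067, 0.0262, 0.0523])]
wrist {'fovy': 61.137802893458776, 'cx': 252.8404991295199, 'cy': 194.51629609037698, 'k1': -0.04704314818994922, 'tool_from_camera': array([[-8.35402752e-04, -9.59066487e-01, -2.83179760e-01,
         7.37869048e-02],
       [ 9.99999633e-01, -7.47657598e-04, -4.17929234e-04,
        -6.25273950e-04],
       [ 1.89100424e-04, -2.83180005e-01,  9.59066759e-01,
        -1.29380208e-01],
       [ 0.00000000e+00,  0.00000000e+00,  0.00000000e+00,
         1.00000000e+00]])}
rod []
screw_eye []
fixture []
v_block_near []
housing_a []
gauge_block []
1.05
```

View pics/side0.png

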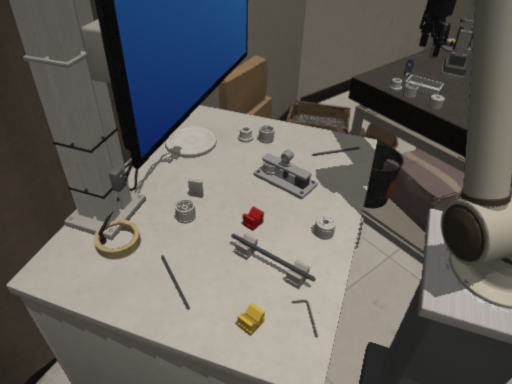

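View pics/top0.png

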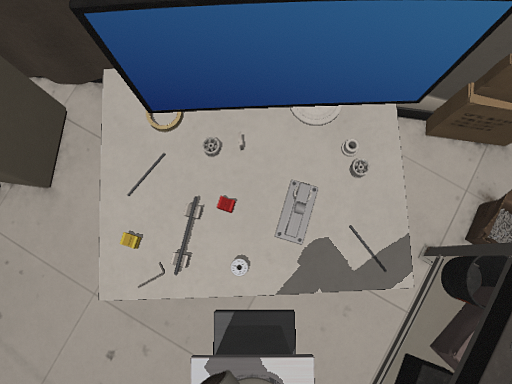

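The side picture shows the fixture near (285,170). The long rod lies on its two grey blocks at (250,243) and (300,270). The red and yellow blocks and the short rods are decoys. I'll move over the eye for a wrist look.

>>> servo_tool([
  [[0.6,1,0],0.3,-1],
  [[0.6,1,0],0.3,-1],
  [[0.6,1,0],0.3,-1],
  [[0.6,1,0],0.3,-1],
])

```text
time: 1.45
tcp_pos: [0.3338, -0.4233, 0.2456]
tool_rot: [-0.424, 0.906, -0.0, 0.0]
wrist_force: [1.0, -0.8, 0.7]
opening: 0.0855
```

>>> servo_tool([
  [[0.6,1,0],0.26,-1],
  [[0.6,1,0],0.26,-1],
  [[0.6,1,0],0.26,-1],
  [[0.6,1,0],0.26,-1],
])

```text
time: 1.85
tcp_pos: [0.4241, -0.2733, 0.2458]
tool_rot: [-0.599, 0.801, -0.0, 0.0]
wrist_force: [-0.3, -0.5, 0.1]
opening: 0.0854
```

>>> servo_tool([
  [[0.6,1,-0.3],0,-1],
  [[0.6,1,-0.3],0,-1],
  [[0.6,1,-0.3],0,-1],
  [[0.6,1,-0.3],0,-1],
  [[0.6,1,-0.3],0,-1],
  [[0.6,1,-0.3],0,-1],
])

```text
time: 2.45
tcp_pos: [0.5128, -0.1254, 0.2001]
tool_rot: [-0.597, 0.802, 0.0, -0.0]
wrist_force: [0.0, -0.3, 1.0]
opening: 0.0851
```

```bash
cat > h.py <<'E'
from plant import env, eyes
import cv2, numpy as np
from scipy.spatial.transform import Rotation as R
np.set_printoptions(precision=4,suppress=True)
def yaw(o):
    x=R.from_quat(o["tool_rot"]).as_matrix()[:,0]; return np.degrees(np.arctan2(x[1],x[0]))
def st(o=None):
    o=o or env.observe(); print("t",round(o["time"],2),"tcp",o["tcp_pos"],"yaw",round(yaw(o),2),"F",o["wrist_force"],"M",o["ft_torque"],"op",round(o["opening"],4),"q",o["joints"]); return o
def snap(n,name=None):
    o=env.observe(); im=eyes.snapshot(n)
    if name: cv2.imwrite(f"pics/{name}.png",im)
    return o,im
def cam(n,o=None):
    c=eyes.camera_info(n); f=192/np.tan(np.radians(c["fovy"]/2))
    K=np.array([[f,0,c["cx"]],[0,f,c["cy"]],[0,0,1]])
    if n=="wrist":
        T=np.eye(4);T[:3,:3]=R.from_quat(o["tool_rot"]).as_matrix();T[:3,3]=o["tcp_pos"]
        V=np.linalg.inv(T@c["tool_from_camera"])
    else: V=c["view"]
    return K,np.array([c["k1"],0,0,0.]),V
def proj(P,n,o=None):
    K,d,V=cam(n,o); P=np.atleast_2d(np.float64(P))
    return cv2.projectPoints(P,cv2.Rodrigues(V[:3,:3])[0],V[:3,3],K,d)[0][:,0]
def back(uv,z,n,o=None):
    K,d,V=cam(n,o); uv=np.float64(uv).reshape(-1,1,2)
    r=cv2.undistortPoints(uv,K,d)[:,0]; r=np.c_[r,np.ones(len(r))]@V[:3,:3]
    C=-V[:3,:3].T@V[:3,3]
    return C+r*((z-C[2])/r[:,2])[:,None]
E
python3 - <<'E'
from h import *
o=st(); o,im=snap("wrist","w1")
for t in ["rod","screw_eye","fixture"]:
    print(t,[(round(d["score"],2),np.array(d["point"])) for d in eyes.boxes_of("wrist",t)])
E
```

```text
t 2.45 tcp [ 0.5128 -0.1254  0.2001] yaw -106.66 F [ 0.0361 -0.3095  0.9523] M [-0.028   0.0176  0.012 ] op 0.0851 q [ 0.0677  0.2599 -0.2964  0.0002 -1.0152 -0.3586]
rod [(0.6, array([ 0.4744, -0.2698,  0.0033])), (0.33, array([0.3837, 0.167 , 0.0324]))]
screw_eye [(0.69, array([ 0.5241, -0.1246,  0.0905]))]
fixture [(0.89, array([ 0.5152, -0.13  ,  0.0167]))]
```

View pics/w1.png

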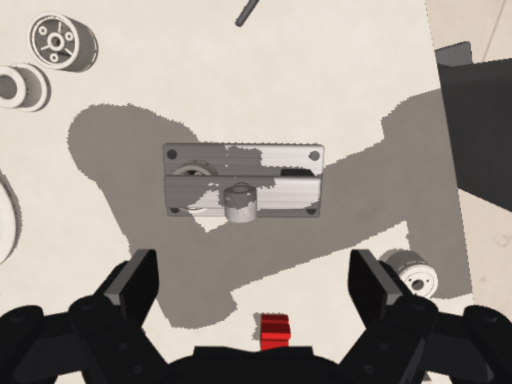

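```bash
python3 - <<'E'
from h import *
im=cv2.imread("pics/w1.png"); cv2.imwrite("pics/w1z.png",cv2.resize(im[130:230,150:340],None,fx=4.2,fy=4.2,interpolation=cv2.INTER_CUBIC))
E
```

```text
(no output)
```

View pics/w1z.png

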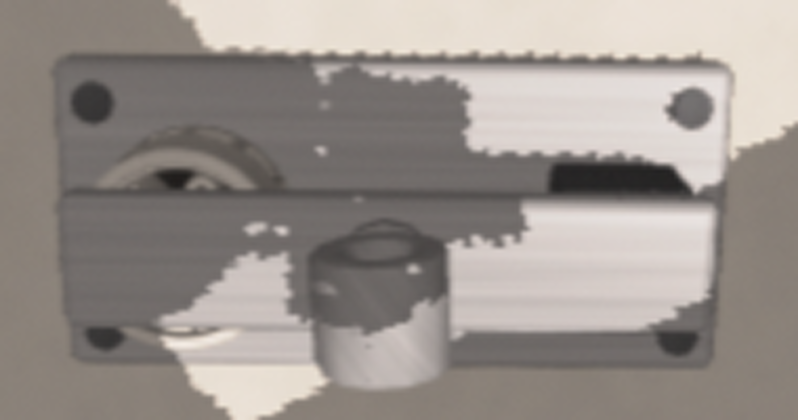

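```bash
cat > eyefit.py <<'E'
from h import *
from scipy.optimize import least_squares
def cyl(x,y,a):
    t=np.linspace(0,2*np.pi,90); P=[]
    u=np.array([np.cos(a),np.sin(a),0]); w=np.array([-u[1],u[0],0])
    for s in (-.012,.012):
        P.append(np.array([x,y,.08])+s*u+.0135*np.cos(t)[:,None]*w+.0135*np.sin(t)[:,None]*np.array([0,0,1]))
    return np.vstack(P)
def fit(o,L,Rr,bot,x0,cam="wrist"):
    def res(p):
        q=proj(cyl(*p),cam,o).astype(np.float32)
        h=cv2.convexHull(q)[:,0]
        r=[]
        def cross(row):
            xs=[]
            for i in range(len(h)):
                a,b=h[i],h[(i+1)%len(h)]
                if (a[1]-row)*(b[1]-row)<=0 and a[1]!=b[1]: xs.append(a[0]+(row-a[1])/(b[1]-a[1])*(b[0]-a[0]))
            return (min(xs),max(xs)) if xs else (h[:,0].mean(),)*2
        for u,v in L: r.append(cross(v)[0]-u)
        for u,v in Rr: r.append(cross(v)[1]-u)
        r.append(h[:,1].max()-bot)
        return r
    s=least_squares(res,x0,diff_step=1e-4); return s.x,s.fun
E
python3 - <<'E'
from eyefit import *
o={"tool_rot":env.observe()["tool_rot"],"tcp_pos":env.observe()["tcp_pos"]}
z=lambda p:(150+p[0]/4.2,130+p[1]/4.2)
p,f=fit(o,[z((308,270)),z((316,365))],[z((449,270)),z((447,355))],130+389/4.2,[.515,-.115,np.radians(73)])
print("eye",p[:2],np.degrees(p[2]),f)
pl=np.array([z(q) for q in[(55,57),(730,65),(712,367),(73,363)]])
c=back(pl,.012,"wrist",o); print("plate",c,c.mean(0)); d=c[1]-c[0]+c[2]-c[3]; print(np.degrees(np.arctan2(d[1],d[0])),[np.linalg.norm(c[i]-c[(i+1)%4]) for i in range(4)])
print(np.array([d["point"] for d in eyes.boxes_of("wrist","screw_eye")]))
h=back(np.array([z((380,248))]),.08,"wrist",o); print("far hole centre",h)
E
```

```text
eye [ 0.5233 -0.1228] 74.35846859320728 [-0.0987 -0.8751  0.0589  0.9189  0.001 ]
plate [[ 0.5866 -0.1826  0.012 ]
 [ 0.4364 -0.1349  0.012 ]
 [ 0.4581 -0.0631  0.012 ]
 [ 0.6099 -0.1103  0.012 ]] [ 0.5227 -0.1227  0.012 ]
162.57310993756442 [np.float64(0.15753129912873068), np.float64(0.07504227338319018), np.float64(0.1589983217934535), np.float64(0.07596090413349081)]
[[ 0.5241 -0.1246  0.0905]]
far hole centre [[ 0.5198 -0.1337  0.08  ]]
```

>>> servo_tool([
  [[-0.17,1,0],-0.45,-1],
  [[-0.17,1,0],-0.45,-1],
  [[-0.17,1,0],-0.45,-1],
  [[-0.17,1,0],-0.45,-1],
  [[-0.17,1,0],-0.45,-1],
])

```text
time: 3.2
tcp_pos: [0.4869, 0.0256, 0.2009]
tool_rot: [-0.288, 0.958, 0.0, 0.001]
wrist_force: [-0.3, -1.9, 0.3]
opening: 0.0854
```

>>> servo_tool([
  [[-0.17,1,0],-0.5,-1],
  [[-0.17,1,0],-0.5,-1],
  [[-0.17,1,0],-0.5,-1],
  [[-0.17,1,0],-0.5,-1],
  [[-0.17,1,0],-0.5,-1],
  [[-0.17,1,0],-0.5,-1],
  [[-0.17,1,0],-0.5,-1],
])

```text
time: 3.9
tcp_pos: [0.4618, 0.1737, 0.2006]
tool_rot: [0.099, 0.995, 0.0, 0.0]
wrist_force: [0.8, -0.2, 0.8]
opening: 0.0854
```

```bash
python3 - <<'E'
from h import *
o=st(); o,im=snap("wrist","w2")
print([(round(d["score"],2),np.array(d["point"])) for d in eyes.boxes_of("wrist","rod")])
for d in eyes.trace("wrist","rod"):
    m=d["mask"]; ys,xs=np.nonzero(m); print(d["score"],m.sum(),xs.min(),xs.max(),ys.min(),ys.max())
    vx,vy,x,y=cv2.fitLine(np.c_[xs,ys].astype(np.float32),cv2.DIST_HUBER,0,.01,.01).ravel()
    q=np.array([[x+vx*t,y+vy*t] for t in (-60,0,60)]); c=back(q,.0286,"wrist",o); dd=c[2]-c[0]; print(c,np.degrees(np.arctan2(dd[1],dd[0])))
E
```

```text
t 3.9 tcp [0.4618 0.1737 0.2006] yaw 168.69 F [ 0.7536 -0.2039  0.844 ] M [-0.0581 -0.0174 -0.0559] op 0.0854 q [ 0.6896  0.2012 -0.3749  0.     -0.9941 -2.4578]
[(0.89, array([0.4512, 0.1726, 0.0285])), (0.68, array([0.598 , 0.3137, 0.0059]))]
0.94 428 340 417 239 341
[[0.6577 0.2388 0.0286]
 [0.6037 0.2834 0.0286]
 [0.5552 0.3243 0.0286]] 140.14221748940363
0.93 2387 240 260 63 277
[[0.5105 0.1558 0.0286]
 [0.4513 0.1707 0.0286]
 [0.3979 0.1841 0.0286]] 165.89383371741226
```

View pics/w2.png

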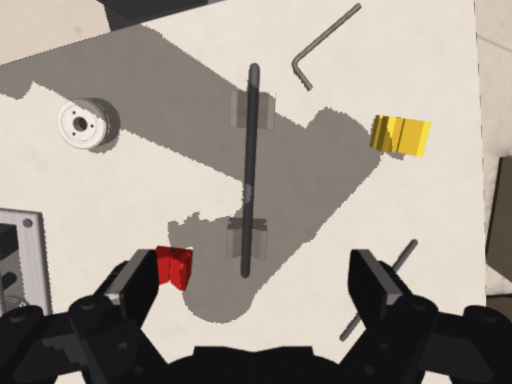

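```bash
python3 - <<'E'
from h import *
o=env.observe()
for z in (.0286,.031):
    c=back([[254.5,63.5],[245.3,277]],z,"wrist",o); d=c[0]-c[1]; print(c,c.mean(0),np.linalg.norm(d),np.degrees(np.arctan2(d[1],d[0])))
    m=(c.mean(0)-o["tcp_pos"])/.15; print(m)
E
```

```text
[[0.3609 0.1935 0.0286]
 [0.564  0.1434 0.0286]] [0.4625 0.1685 0.0286] 0.20921192856741241 166.14757720676803
[ 0.0042 -0.0336 -1.1461]
[[0.3611 0.1935 0.031 ]
 [0.5626 0.1438 0.031 ]] [0.4619 0.1686 0.031 ] 0.20754531228846118 166.14757720676803
[ 0.0003 -0.0327 -1.1301]
```

>>> servo_tool([
  [[0.004,-0.035,-0.8],-0.029,-1],
  [[0.004,-0.035,-0.8],-0.029,-1],
  [[0.004,-0.035,-0.8],-0.029,-1],
  [[0.004,-0.035,-0.8],-0.029,-1],
])

```text
time: 4.45
tcp_pos: [0.4605, 0.1669, 0.0774]
tool_rot: [0.121, 0.993, -0.003, -0.003]
wrist_force: [0.0, 0.7, 0.2]
opening: 0.0855
```

```bash
python3 - <<'E'
from h import *
o=st(); o,im=snap("wrist","w3")
for d in eyes.trace("wrist","rod"):
    m=d["mask"]; ys,xs=np.nonzero(m); print(d["score"],m.sum(),xs.min(),xs.max(),ys.min(),ys.max())
    vx,vy,x,y=cv2.fitLine(np.c_[xs,ys].astype(np.float32),cv2.DIST_HUBER,0,.01,.01).ravel()
    q=np.array([[x+vx*t,y+vy*t] for t in (-60,0,60)]); c=back(q,.0286,"wrist",o); dd=c[2]-c[0]; print(c,np.degrees(np.arctan2(dd[1],dd[0])))
    n=np.array([-dd[1],dd[0]])/np.hypot(*dd[:2]); print("lateral",n@(c[1]-o["tcp_pos"])[:2],n)
E
```

```text
t 4.45 tcp [0.4605 0.1669 0.0774] yaw 166.09 F [0.0046 0.7106 0.1714] M [ 0.0238  0.0088 -0.006 ] op 0.0855 q [ 0.6798  0.3616 -0.5285 -0.0005 -0.6883 -2.4929]
0.83 5381 250 270 37 350
[[0.4756 0.1648 0.0286]
 [0.4391 0.1739 0.0286]
 [0.4063 0.1822 0.0286]] 165.92222244978706
lateral -0.0016241309358203861 [-0.2432 -0.97  ]
0.61 250 436 511 298 383
[[0.6037 0.2691 0.0286]
 [0.5706 0.2973 0.0286]
 [0.5409 0.3234 0.0286]] 139.1682218241869
lateral -0.1705943925376741 [-0.6538 -0.7566]
```

View pics/w3.png

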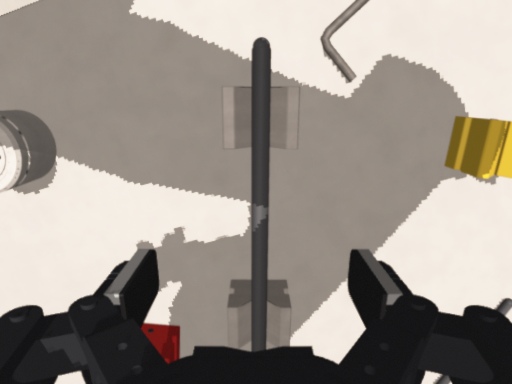

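>>> servo_tool([
  [[0,0,-0.2],0,-1],
  [[0,0,-0.38],0,-1],
  [[0,0,-0.38],0,-1],
  [[0,0,-0.38],0,-1],
  [[0,0,-0.38],0,-1],
  [[0,0,-0.38],0,-1],
])

```text
time: 5.15
tcp_pos: [0.4633, 0.1696, 0.0251]
tool_rot: [0.121, 0.993, 0.001, 0.001]
wrist_force: [0.4, -0.6, 0.7]
opening: 0.085
```

```bash
python3 - <<'E'
from h import *
o=st(); o,im=snap("wrist","w4")
for d in eyes.trace("wrist","rod")[:1]:
    m=d["mask"]; ys,xs=np.nonzero(m); print(d["score"],m.sum(),xs.min(),xs.max(),ys.min(),ys.max())
    vx,vy,x,y=cv2.fitLine(np.c_[xs,ys].astype(np.float32),cv2.DIST_HUBER,0,.01,.01).ravel()
    q=np.array([[x+vx*t,y+vy*t] for t in (-60,0,60)]); c=back(q,.0286,"wrist",o); dd=c[2]-c[0]; print(c,np.degrees(np.arctan2(dd[1],dd[0])))
    n=np.array([-dd[1],dd[0]])/np.hypot(*dd[:2]); print("lateral",n@(c[1]-o["tcp_pos"])[:2],n)
E
```

```text
t 5.15 tcp [0.4633 0.1696 0.0251] yaw 166.13 F [ 0.4207 -0.5599  0.7001] M [ 0.034  -0.0174  0.0359] op 0.085 q [ 0.6808  0.4511 -0.5727  0.0003 -0.5432 -2.4939]
0.95 8964 239 269 1 351
[[0.4448 0.1727 0.0286]
 [0.4198 0.179  0.0286]
 [0.3973 0.1846 0.0286]] 165.83177094322392
lateral 0.0015745615362588224 [-0.2448 -0.9696]
```

>>> servo_tool([
  [[-0.003,-0.008,0],0,-1],
  [[-0.003,-0.008,0],0,0.5],
  [[-0.003,-0.008,0],0,1],
  [[-0.003,-0.008,0],0,1],
  [[-0.003,-0.008,0],0,1],
  [[-0.003,-0.008,0],0,1],
  [[-0.003,-0.008,0],0,1],
  [[-0.003,-0.008,0],0,1],
  [[-0.003,-0.008,0],0,1],
  [[-0.003,-0.008,0],0,1],
], squeeze=100)

```text
time: 6.25
tcp_pos: [0.4633, 0.1692, 0.0238]
tool_rot: [0.121, 0.993, 0.002, 0.002]
wrist_force: [1.2, 5.8, 0.3]
opening: 0.0068
```

```bash
python3 - <<'E'
from h import *
o=st(); o,im=snap("wrist","w5")
E
```

```text
t 6.25 tcp [0.4633 0.1692 0.0238] yaw 166.15 F [1.1905 5.8118 0.2938] M [ 1.5763 -0.2122 -0.0597] op 0.0068 q [ 0.6801  0.453  -0.5742  0.0001 -0.5392 -2.4927]
```

View pics/w5.png

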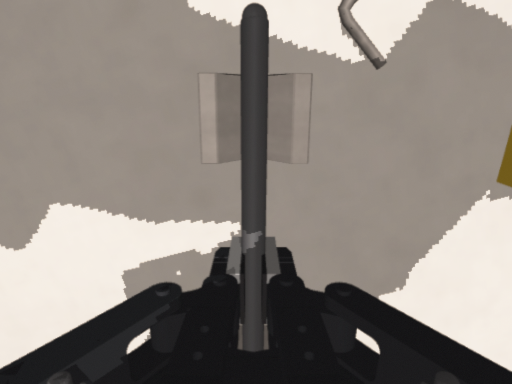

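>>> servo_tool([
  [[0,0,0.1],0,1],
  [[0,0,0.3],0,1],
  [[0,0,0.6],0,1],
  [[0,0,0.6],0,1],
  [[0,0,0.6],0,1],
])

```text
time: 6.8
tcp_pos: [0.4612, 0.167, 0.1136]
tool_rot: [0.121, 0.993, 0.0, -0.0]
wrist_force: [-1.1, -0.6, -1.0]
opening: 0.0066
```

>>> servo_tool([
  [[0.3,-0.5,0],0.5,1],
  [[0.3,-0.5,0],0.5,1],
  [[0.3,-0.5,0],0.5,1],
  [[0.3,-0.5,0],0.5,1],
  [[0.3,-0.5,0],0.5,1],
])

```text
time: 7.3
tcp_pos: [0.5051, 0.091, 0.1108]
tool_rot: [-0.236, 0.972, -0.001, -0.003]
wrist_force: [0.7, 0.4, -1.3]
opening: 0.0069
```

>>> servo_tool([
  [[0.37,-0.57,0],0.465,1],
  [[0.37,-0.57,0],0.465,1],
  [[0.37,-0.57,0],0.465,1],
  [[0.37,-0.57,0],0.465,1],
  [[0.37,-0.57,0],0.465,1],
  [[0.37,-0.57,0],0.465,1],
  [[0.37,-0.57,0],0.465,1],
  [[0.37,-0.57,0],0.465,1],
])

```text
time: 8.1
tcp_pos: [0.5617, 0.0071, 0.1124]
tool_rot: [-0.565, 0.825, 0.0, -0.001]
wrist_force: [0.7, -0.2, -0.7]
opening: 0.0068
```

```bash
python3 - <<'E'
from h import *
o=st(); o,im=snap("wrist","w6")
snap("top","t6");snap("side","s6")
a=cv2.imread("pics/t6.png");b=cv2.imread("pics/s6.png")
cv2.imwrite("pics/ts6.png",np.hstack([cv2.resize(a[130:280,210:330],None,fx=3.3,fy=3.3),cv2.resize(b[110:260,210:330],None,fx=3.3,fy=3.3)]))
E
```

```text
t 8.1 tcp [0.5617 0.0071 0.1124] yaw -111.19 F [ 0.6563 -0.2238 -0.731 ] M [-0.0023 -0.0273  0.0078] op 0.0068 q [ 0.301   0.4111 -0.3221 -0.0002 -0.8397 -0.6706]
```

View pics/w6.png

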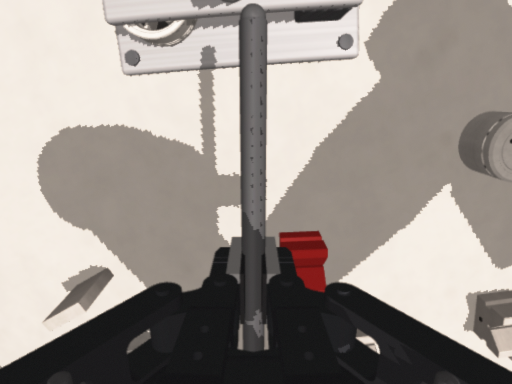

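View pics/ts6.png

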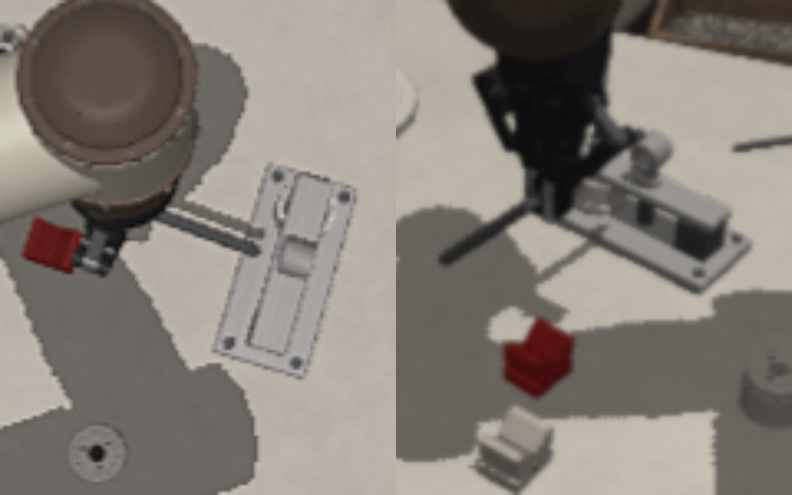

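The wrist view shows the rod straight along column 254, so it is centred in the jaws. The eye lies ahead of its tip. I'll trim the yaw and go down to hole height.

>>> servo_tool([
  [[0.011,0.007,-0.12],0.047,1],
  [[0.011,0.007,-0.248],0.047,1],
  [[0.011,0.007,-0.248],0.047,1],
  [[0.011,0.007,-0.248],0.047,1],
  [[0.011,0.007,-0.248],0.047,1],
  [[0.011,0.007,-0.248],0.047,1],
])

```text
time: 8.85
tcp_pos: [0.5647, 0.0084, 0.0772]
tool_rot: [-0.596, 0.803, -0.0, 0.001]
wrist_force: [-0.3, -0.1, -1.5]
opening: 0.0069
```

```bash
python3 - <<'E'
from h import *
import time
o=st(); o,im=snap("wrist","w7")
snap("top","t7");snap("side","s7")
o=st()
a=cv2.imread("pics/t7.png");b=cv2.imread("pics/s7.png")
cv2.imwrite("pics/ts7.png",np.hstack([cv2.resize(a[170:250,250:330],None,fx=5,fy=5,interpolation=2),cv2.resize(b[130:210,240:320],None,fx=5,fy=5,interpolation=2)]))
E
```

```text
t 8.85 tcp [0.5647 0.0084 0.0772] yaw -106.84 F [-0.332  -0.0806 -1.4796] M [ 0.0438 -0.0254 -0.0346] op 0.0069 q [ 0.3018  0.4598 -0.3518  0.0002 -0.7572 -0.5958]
t 9.0 tcp [0.5643 0.0083 0.0768] yaw -106.84 F [ 0.4215  0.2869 -1.9866] M [ 0.057   0.0068 -0.0148] op 0.0068 q [ 0.3017  0.4602 -0.3524  0.0001 -0.757  -0.5957]
```

View pics/ts7.png

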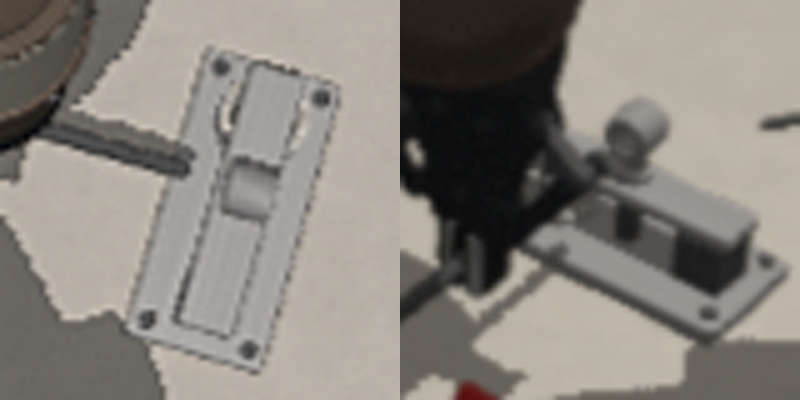

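```bash
python3 - <<'E'
from h import *
from eyefit import cyl
o=env.observe(); y=np.radians(yaw(o)); u=np.array([np.cos(y),np.sin(y),0]); w=np.array([-u[1],u[0],0]); p=o["tcp_pos"]+[0,0,.0048]; 
rod=[[p+s*w*.005+t*u for t in (0.03,.1)] for s in(-1,1)]
for n,(x0,y0) in {"top":(255,170),"side":(245,125)}.items():
    im=cv2.imread(f"pics/{n[0]}7.png"); k=8
    c=cv2.resize(im[y0:y0+70,x0:x0+49],None,fx=k,fy=k,interpolation=2)
    tr=lambda q:np.int32(((q-[x0,y0])+.5)*k-.5)
    for e in rod: cv2.polylines(c,[tr(proj(e,n))],False,(0,255,0),1)
    h=cv2.convexHull(proj(cyl(.5233,-.1228,np.radians(73)),n).astype(np.float32))[:,0]
    cv2.polylines(c,[tr(h)],True,(0,0,255),1)
    cv2.imwrite(f"pics/ov_{n}.png",c)
cv2.imwrite("pics/ov.png",np.hstack([cv2.imread("pics/ov_top.png"),cv2.imread("pics/ov_side.png")]))
E
```

```text
(no output)
```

View pics/ov.png

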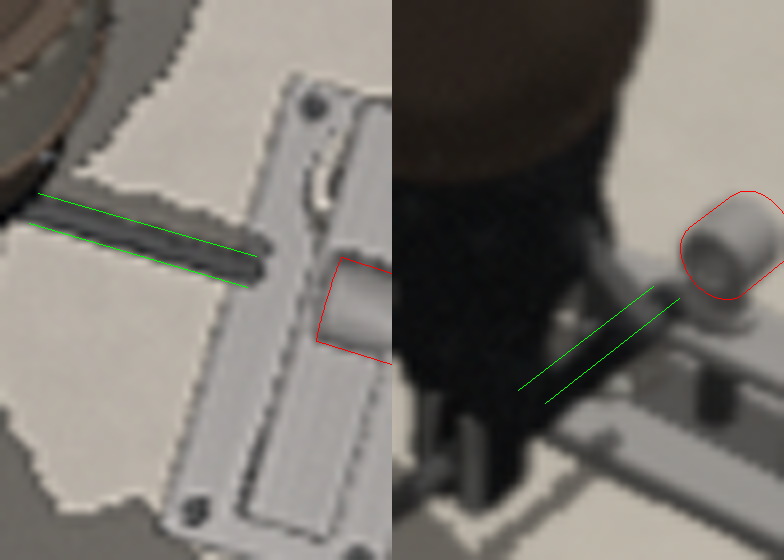

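```bash
python3 - <<'E'
from h import *
o=env.observe(); Rm=R.from_quat(o["tool_rot"]).as_matrix()
for x,z in ((.104,-.0048),(.104,0),(.05,-.0048),(.05,0.)):
    print(x,z,[proj(o["tcp_pos"]+Rm@np.array([x,s*.005,z]),"wrist",o)[0] for s in(-1,1)])
im=cv2.imread("pics/w7.png"); g=cv2.cvtColor(im,6)
for r in (10,30,80,120): print(r,g[r,225:285])
# side
im=cv2.imread("pics/s7.png"); cv2.imwrite("pics/s7z.png",cv2.resize(im[140:190,250:310],None,fx=12,fy=12,interpolation=2))
E
```

```text
0.104 -0.0048 [array([235.9566,   8.9599]), array([264.8017,   8.927 ])]
0.104 0 [array([236.6095,  12.4725]), array([264.3225,  12.4413])]
0.05 -0.0048 [array([237.8882, 162.2257]), array([263.6316, 162.1995])]
0.05 0.0 [array([238.4066, 159.9853]), array([263.2424, 159.9599])]
10 [224 224 224 223 224 224 224 224 224 224 225 225 225 225 225 224 205 144
  81  79  86  91  95  98 101 104 105 105 106 105 104 104 104 102 100  98
  94  91 113 203 225 227 227 226 227 227 227 227 227 227 227 228 227 227
 227 228 227 228 228 228]
30 [218 218 218 218 218 218 218 219 218 218 219 218 215 173  90  56  60  67
  73  79  84  89  93  98  99  85  75 100 112 111 110 108 106 104 103  98
  76  87  93  91  86  84 138 207 220 221 221 221 221 221 221 221 221 221
 222 222 222 222 221 222]
80 [235 237 237 237 237 237 237 238 238 238 238 238 238 235 179  77  58  65
  72  78  85  90  94  99 102 107 110 113 114 112 111 108 105 105 103 101
  98  94  93  90  86 121 218 235 236 236 237 237 237 237 238 237 237 237
 237 237 237 238 238 239]
120 [237 238 239 238 238 238 238 238 238 238 238 238 238 236 196 111  64  64
  72  78  83  89  93  98 102 106 111 114 113 112 110 107 106 104 102 100
  98  96  92  89  87 143 220 236 237 237 237 236 236 236 236 237 237 237
 237 237 237 237 238 238]
```

View pics/s7z.png

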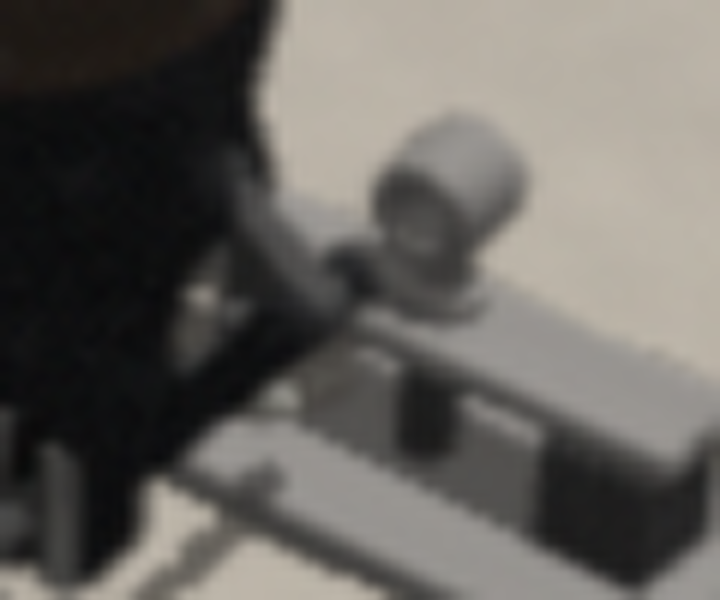

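View pics/w7.png

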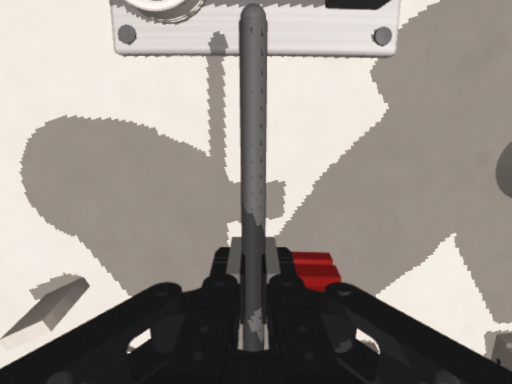

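```bash
python3 - <<'E'
from h import *
o=env.observe(); Rm=R.from_quat(o["tool_rot"]).as_matrix()
P=o["tcp_pos"]+Rm@np.array([.104,0,-.0048])
print(eyes.camera_info("wrist"))
K,d,V=cam("wrist",o); 
print(V[:3,:3]@V[:3,:3].T); c=V[:3,:3]@P+V[:3,3]; print(c, K@c/c[2]); print(cv2.Rodrigues(cv2.Rodrigues(V[:3,:3])[0])[0]-V[:3,:3], np.linalg.det(V[:3,:3]))
for n in("top","side"):
    V=cam(n)[2]; print(n,abs(cv2.Rodrigues(cv2.Rodrigues(V[:3,:3])[0])[0]-V[:3,:3]).max())
E
```

```text
{'fovy': 61.137802893458776, 'cx': 252.8404991295199, 'cy': 194.51629609037698, 'k1': -0.04704314818994922, 'tool_from_camera': array([[-0.0008, -0.959 , -0.2834,  0.0737],
       [ 1.    , -0.001 ,  0.0005,  0.0007],
       [-0.0007, -0.2834,  0.959 , -0.1294],
       [ 0.    ,  0.    ,  0.    ,  1.    ]])}
[[ 1.  0. -0.]
 [ 0.  1.  0.]
 [-0.  0.  1.]]
[-0.0009 -0.0643  0.1109] [250.3391   5.9392   1.    ]
[[ 0.  0. -0.]
 [ 0. -0.  0.]
 [ 0. -0. -0.]] 0.9999999999999982
top 2.3037127760972e-15
side 7.771561172376096e-16
```

```bash
python3 - <<'E'
from h import *
for i in range(4): print(eyes.camera_info("wrist")["tool_from_camera"][:3,3], env.observe()["tcp_pos"])
eyes.snapshot("wrist")
print(eyes.camera_info("wrist")["tool_from_camera"][:3,3], env.observe()["tcp_pos"])
for i in range(6):
    eyes.snapshot("top"); o=env.observe(); print(eyes.camera_info("wrist")["tool_from_camera"][:3,3],o["tcp_pos"],o["wrist_force"],o["joints"])
E
```

```text
[ 0.0737  0.0007 -0.1294] [0.5643 0.0083 0.0768]
[ 0.0737  0.0007 -0.1294] [0.5643 0.0083 0.0768]
[ 0.0737  0.0007 -0.1294] [0.5643 0.0083 0.0768]
[ 0.0737  0.0007 -0.1294] [0.5643 0.0083 0.0768]
[ 0.0737  0.0007 -0.1294] [0.5642 0.0082 0.0766]
[ 0.0737  0.0007 -0.1294] [0.5642 0.0082 0.0765] [-0.1862  0.6553 -1.7697] [ 0.3017  0.4606 -0.3526  0.     -0.7569 -0.5957]
[ 0.0737  0.0007 -0.1294] [0.5641 0.0082 0.0764] [-0.8008  0.2493 -1.5548] [ 0.3017  0.4608 -0.3528  0.     -0.7569 -0.5957]
[ 0.0737  0.0007 -0.1294] [0.564  0.0082 0.0763] [ 0.1633 -0.3466 -0.754 ] [ 0.3017  0.4609 -0.3528 -0.     -0.7568 -0.5957]
[ 0.0737  0.0007 -0.1294] [0.564  0.0082 0.0762] [ 0.1256 -0.7563 -2.3131] [ 0.3017  0.461  -0.3529  0.     -0.7568 -0.5957]
[ 0.0737  0.0007 -0.1294] [0.564  0.0082 0.0762] [ 0.3369 -0.0641 -1.1855] [ 0.3017  0.4611 -0.3529  0.     -0.7568 -0.5956]
[ 0.0737  0.0007 -0.1294] [0.564  0.0081 0.0761] [-0.311  -0.271  -1.3333] [ 0.3017  0.4611 -0.3529  0.0001 -0.7568 -0.5957]
```

```bash
for i in 1 2 3; do python3 - <<'E'
from h import *
c=eyes.camera_info("wrist")["tool_from_camera"]; print(c[:3,3],c[1,:3],c[2,0]); print(eyes.camera_info("top")["view"][:3,3])
E
done
```

```text
[ 0.0737  0.0007 -0.1294] [ 1.     -0.001   0.0005] -0.0007308839542026364
[-0.0051  0.5417  0.9265]
[ 0.0737  0.0007 -0.1294] [ 1.     -0.001   0.0005] -0.0007308839542026364
[-0.0051  0.5417  0.9265]
[ 0.0737  0.0007 -0.1294] [ 1.     -0.001   0.0005] -0.0007308839542026364
[-0.0051  0.5417  0.9265]
```

>>> servo_tool([
  [[-0.012,0.003,0],0,1],
  [[-0.012,0.003,0],0,1],
  [[-0.012,0.003,0],0,1],
])

```text
time: 9.65
tcp_pos: [0.5621, 0.0086, 0.0761]
tool_rot: [-0.596, 0.803, -0.0, -0.0]
wrist_force: [0.9, 0.5, -1.7]
opening: 0.0069
```

```bash
cat > ov.py <<'E'
from h import *
from eyefit import cyl
import sys
def ov(tag,eye=(.5225,-.1226),hy=73,off=.0048):
    out=[]
    for n,(x0,y0) in {"top":(258,172),"side":(258,138)}.items():
        eyes.snapshot(n) if 0 else None
        o,im=snap(n,f"{n[0]}{tag}")
        y=np.radians(yaw(o)); u=np.array([np.cos(y),np.sin(y),0]); w=np.array([-u[1],u[0],0]); p=o["tcp_pos"]+[0,0,off]
        K,d,V=cam(n); C=-V[:3,:3].T@V[:3,3]
        k=12; c=cv2.resize(im[y0:y0+46,x0:x0+33],None,fx=k,fy=k,interpolation=2); raw=c.copy()
        tr=lambda q:np.int32(((q-[x0,y0])+.5)*k-.5)
        v=np.cross(u,p-C); v/=np.linalg.norm(v)
        for s in(-1,1): cv2.polylines(c,[tr(proj([p+s*v*.005+t*u for t in (0.03,.1)],n))],False,(0,255,0),1)
        h=cv2.convexHull(proj(cyl(*eye,np.radians(hy)),n).astype(np.float32))[:,0]
        cv2.polylines(c,[tr(h)],True,(0,0,255),1)
        out+=[c]
    cv2.imwrite(f"pics/ov{tag}.png",np.hstack(out)); st()
E
python3 -c "
from ov import *; ov('8')"
```

```text
t 9.75 tcp [0.5622 0.0086 0.0761] yaw -106.84 F [-0.6536 -1.0267 -1.6441] M [0.0166 0.017  0.033 ] op 0.0073 q [ 0.3036  0.4587 -0.3574  0.     -0.7546 -0.5975]
```

View pics/ov8.png

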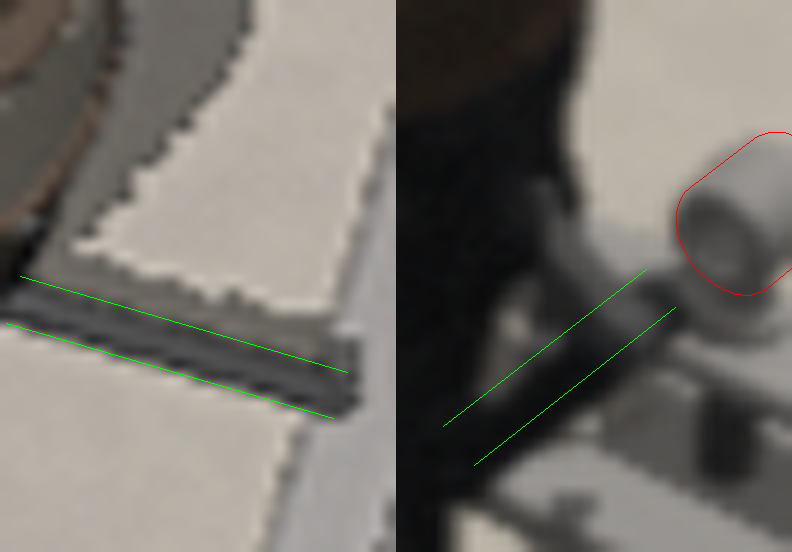

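```bash
python3 - <<'E'
from h import *
from scipy.ndimage import map_coordinates
im=cv2.cvtColor(cv2.imread("pics/s8.png"),6).astype(float)
o=env.observe(); n="side"
K,d,V=cam(n); C=-V[:3,:3].T@V[:3,3]
def prof(P,u,name):
    v=np.cross(u,P-C); v/=np.linalg.norm(v)
    if v[2]>0: v=-v
    s=np.arange(-.024,.0241,.002)
    q=proj(P+s[:,None]*v,n); g=map_coordinates(im,[q[:,1],q[:,0]],order=1)
    print(name,v); print(np.c_[s*1000,g].round(0).astype(int).tolist())
h=np.radians(73.); u=np.array([np.cos(h),np.sin(h),0])
for t in(-.006,0,.006): prof(np.array([.5225,-.1226,.08])+t*u,u,f"eye{t}")
y=np.radians(yaw(o)); u=np.array([np.cos(y),np.sin(y),0])
for t in (.04,.05,.06,.07,.08,.09): prof(o["tcp_pos"]+[0,0,.0048]+t*u,u,f"rod{t}")
E
```

```text
eye-0.006 [-0.7643  0.2337 -0.601 ]
[[-24, 181], [-22, 180], [-20, 180], [-18, 178], [-16, 165], [-14, 148], [-12, 142], [-10, 144], [-8, 147], [-6, 148], [-4, 146], [-2, 142], [0, 135], [2, 127], [4, 116], [6, 104], [8, 94], [10, 106], [12, 139], [14, 168], [16, 180], [18, 181], [20, 182], [22, 181], [24, 181]]
eye0 [-0.7643  0.2337 -0.601 ]
[[-24, 180], [-22, 181], [-20, 180], [-18, 175], [-16, 158], [-14, 140], [-12, 138], [-10, 141], [-8, 145], [-6, 142], [-4, 142], [-2, 134], [0, 127], [2, 116], [4, 109], [6, 99], [8, 89], [10, 96], [12, 126], [14, 161], [16, 177], [18, 181], [20, 181], [22, 181], [24, 180]]
eye0.006 [-0.7643  0.2337 -0.601 ]
[[-24, 180], [-22, 181], [-20, 181], [-18, 177], [-16, 163], [-14, 144], [-12, 132], [-10, 120], [-8, 104], [-6, 93], [-4, 87], [-2, 82], [0, 80], [2, 74], [4, 76], [6, 74], [8, 73], [10, 81], [12, 111], [14, 152], [16, 168], [18, 173], [20, 168], [22, 163], [24, 160]]
rod0.04 [-0.7658  0.2318 -0.5998]
[[-24, 13], [-22, 14], [-20, 16], [-18, 16], [-16, 14], [-14, 14], [-12, 14], [-10, 15], [-8, 22], [-6, 27], [-4, 27], [-2, 22], [0, 18], [2
[... 871 characters left out ...]
0, 20], [2, 17], [4, 17], [6, 15], [8, 22], [10, 38], [12, 64], [14, 76], [16, 74], [18, 73], [20, 77], [22, 80], [24, 82]]
rod0.08 [-0.7658  0.2318 -0.5998]
[[-24, 25], [-22, 33], [-20, 40], [-18, 45], [-16, 45], [-14, 45], [-12, 42], [-10, 42], [-8, 43], [-6, 45], [-4, 43], [-2, 45], [0, 43], [2, 41], [4, 37], [6, 34], [8, 36], [10, 50], [12, 69], [14, 78], [16, 81], [18, 79], [20, 80], [22, 81], [24, 81]]
rod0.09 [-0.7658  0.2318 -0.5998]
[[-24, 67], [-22, 74], [-20, 88], [-18, 94], [-16, 98], [-14, 97], [-12, 97], [-10, 95], [-8, 90], [-6, 86], [-4, 78], [-2, 79], [0, 78], [2, 78], [4, 70], [6, 60], [8, 54], [10, 60], [12, 71], [14, 75], [16, 86], [18, 91], [20, 100], [22, 84], [24, 58]]
```

```bash
python3 - <<'E'
from h import *
o=env.observe(); n="side"; im=cv2.imread("pics/s8.png")
K,d,V=cam(n); C=-V[:3,:3].T@V[:3,3]
y=np.radians(yaw(o)); u=np.array([np.cos(y),np.sin(y),0]); p=o["tcp_pos"]+[0,0,.0048]
v=np.cross(u,p-C); v/=np.linalg.norm(v)
x0,y0,k=215,130,8; c=cv2.resize(im[y0:y0+70,x0:x0+95],None,fx=k,fy=k,interpolation=2); c=np.clip(c.astype(float)*1.8,0,255).astype(np.uint8)
tr=lambda q:np.int32(((q-[x0,y0])+.5)*k-.5)
for s in(-1,1): cv2.polylines(c,[tr(proj([p+s*v*.005+t*u for t in (-.104,.104)],n))],False,(0,255,0),1)
cv2.imwrite("pics/s8b.png",c)
im=cv2.imread("pics/w7.png"); print(cv2.cvtColor(im,6)[0:12,253])
E
```

```text
[122 123 120  95  83  88  94  97 100 102 106 109]
```

View pics/s8b.png

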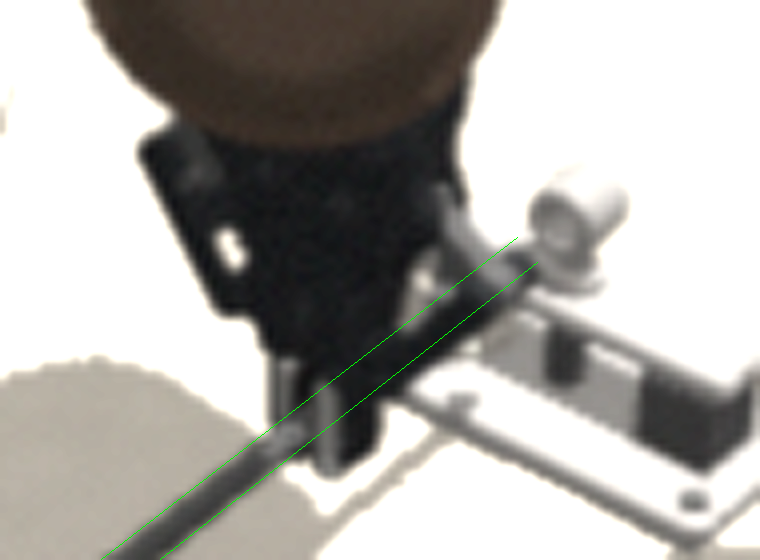

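```bash
python3 - <<'E'
from h import *
out=[]
for n,f,(x0,y0,w,h) in (("side","s6",(215,110,95,90)),("top","t6",(215,150,95,90))):
    im=cv2.imread(f"pics/{f}.png")
    K,d,V=cam(n); C=-V[:3,:3].T@V[:3,3]
    y=np.radians(-111.1); u=np.array([np.cos(y),np.sin(y),0]); p=np.array([.5617,.0071,.1122])+[0,0,.0048]
    v=np.cross(u,p-C); v/=np.linalg.norm(v)
    k=4 if n=="top" else 4.4; k=int(4); c=cv2.resize(im[y0:y0+h,x0:x0+w],None,fx=k,fy=k,interpolation=2); c=np.clip(c.astype(float)*1.5,0,255).astype(np.uint8)
    tr=lambda q:np.int32(((q-[x0,y0])+.5)*k-.5)
    out.append(c.copy())
    for s in(-1,1): cv2.polylines(c,[tr(proj([p+s*v*.005+t*u for t in (-.104,.104)],n))],False,(0,255,0),1)
    out.append(c)
cv2.imwrite("pics/s6b.png",np.vstack([np.hstack(out[:2]),np.hstack(out[2:])])[:600])
E
```

```text
(no output)
```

View pics/s6b.png

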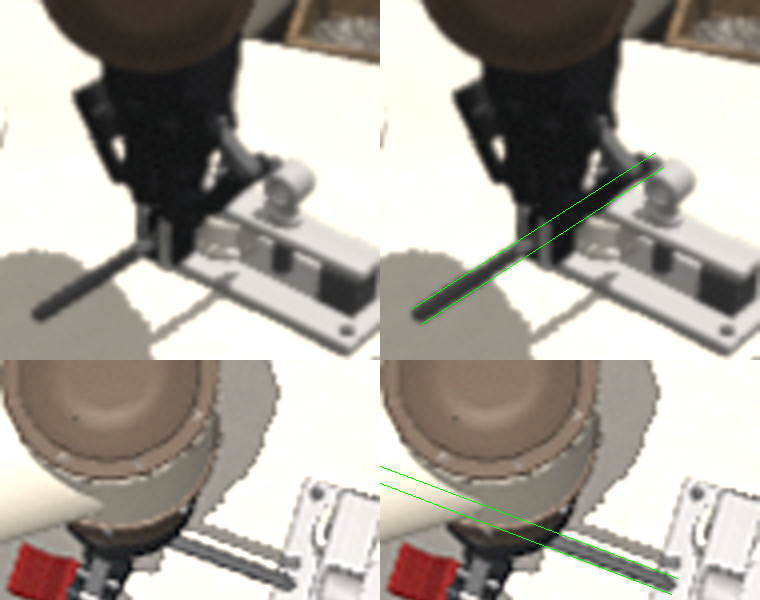

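>>> servo_tool([
  [[-0.017,-0.055,0],0,1],
  [[-0.033,-0.108,0],0,1],
  [[-0.033,-0.108,0],0,1],
  [[-0.038,-0.124,0],0,1],
  [[-0.043,-0.14,0],0,1],
  [[-0.046,-0.153,0],0,1],
  [[-0.046,-0.153,0],0,1],
])

```text
time: 10.45
tcp_pos: [0.5552, -0.0145, 0.0761]
tool_rot: [-0.596, 0.803, 0.0, -0.0]
wrist_force: [-1.0, 0.2, -0.5]
opening: 0.0066
```

```bash
python3 -c "
from ov import *; ov('9')"
```

```text
t 10.55 tcp [ 0.5554 -0.0143  0.0761] yaw -106.84 F [-0.1201  0.1609 -0.6908] M [-0.0425  0.003  -0.0205] op 0.0069 q [ 0.2661  0.4496 -0.3744  0.     -0.7468 -0.5599]
```

View pics/ov9.png

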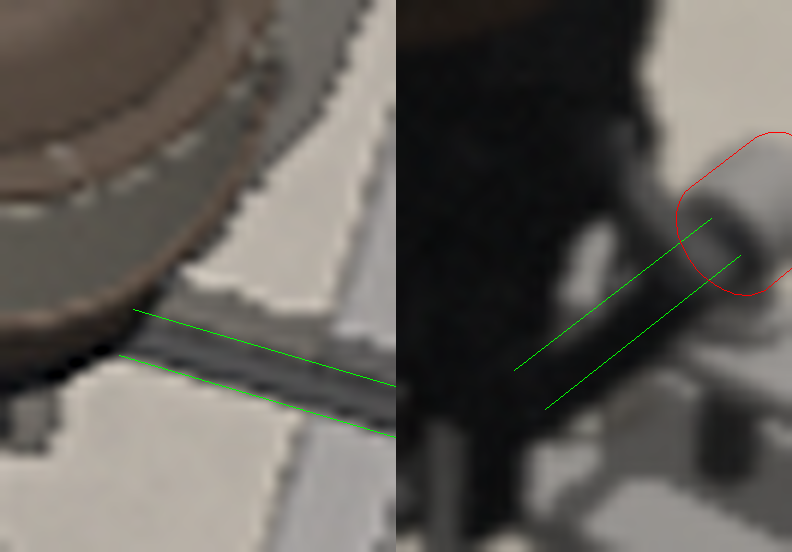

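>>> servo_tool([
  [[-0.01,-0.032,0],0,1],
  [[-0.02,-0.064,0],0,1],
  [[-0.03,-0.1,0],0,1],
  [[-0.03,-0.1,0],0,1],
  [[-0.03,-0.1,0],0,1],
])

```text
time: 11.05
tcp_pos: [0.5509, -0.0296, 0.0762]
tool_rot: [-0.596, 0.803, -0.0, 0.0]
wrist_force: [0.3, -0.2, -1.8]
opening: 0.0068
```

>>> servo_tool([
  [[-0.015,-0.05,0],0,1],
  [[-0.03,-0.1,0],0,1],
  [[-0.043,-0.141,0],0,1],
  [[-0.043,-0.141,0],0,1],
  [[-0.043,-0.141,0],0,1],
])

```text
time: 11.55
tcp_pos: [0.5443, -0.0509, 0.0761]
tool_rot: [-0.596, 0.803, -0.0, -0.0]
wrist_force: [-0.1, -0.4, -1.1]
opening: 0.0064
```

```bash
python3 -c "
from ov import *; ov('10')
o,im=snap('wrist','w10')
a=cv2.resize(cv2.imread('pics/t10.png')[160:250,230:330],None,fx=4,fy=4,interpolation=2)
b=cv2.resize(cv2.imread('pics/s10.png')[120:210,230:330],None,fx=4,fy=4,interpolation=2)
cv2.imwrite('pics/ts10.png',np.hstack([a,b]))"
```

```text
t 11.65 tcp [ 0.5444 -0.0505  0.0761] yaw -106.84 F [ 0.033  -0.0696 -1.6422] M [-0.0499 -0.2627  0.0972] op 0.0066 q [ 0.2041  0.4377 -0.3963  0.     -0.7367 -0.4981]
```

View pics/ts10.png

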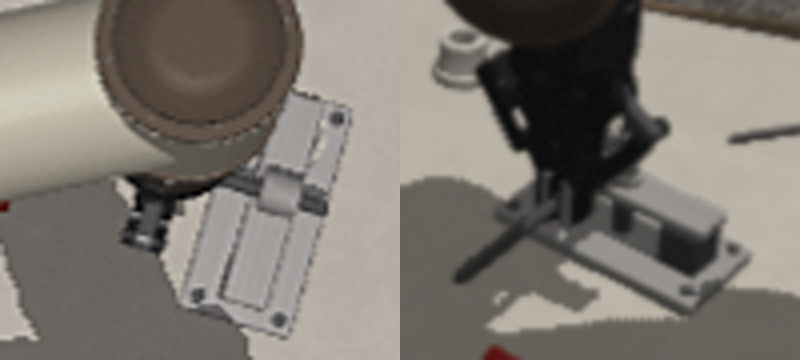

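View pics/w10.png

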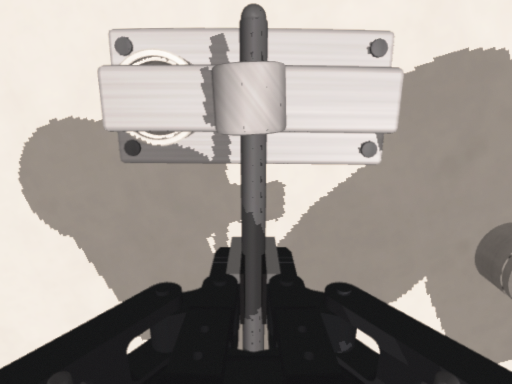

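The wrist picture shows the rod through the loop: tip at (254,5), eye spanning columns 214 to 286. Next I'll work out the arc for turning.

```bash
cat >> h.py <<'E'
EYE=np.array([.5233,-.1228])
def torque(n=6):
    T=[];Fs=[];Ms=[]
    for i in range(n):
        eyes.snapshot("wrist"); o=env.observe(); F=o["wrist_force"]; r=o["tcp_pos"][:2]-EYE
        T.append(o["ft_torque"][2]+r[0]*F[1]-r[1]*F[0]); Fs.append(F); Ms.append(o["ft_torque"])
    r=o["tcp_pos"][:2]-EYE
    print("t %.2f T %.3f +- %.3f"%(o["time"],np.mean(T),np.std(T)/n**.5),"F",np.mean(Fs,0),"M",np.mean(Ms,0),"tcp",o["tcp_pos"],"yaw %.2f rod-dir %.2f"%(yaw(o),np.degrees(np.arctan2(r[1],r[0]))),"d %.4f"%np.hypot(*r),"op",o["opening"])
def arc(step,n=1,d=.0753):
    o=env.observe(); r=o["tcp_pos"][:2]-EYE; a0=np.radians(yaw(o)+180); 
    for i in range(1,n+1):
        a=a0-np.radians(step*i); q=EYE+d*np.array([np.cos(a),np.sin(a)])-o["tcp_pos"][:2]
        print("row",step*i,(q/.15).round(3),round(-step*i/90,4))
E
python3 -c "
from h import *; torque(); arc(2,4)"
```

```text
t 12.00 T -0.016 +- 0.020 F [ 0.8477 -0.5737 -1.7546] M [-0.045  -0.2204  0.0574] tcp [ 0.5445 -0.0503  0.0761] yaw -106.83 rod-dir 73.73 d 0.0755 op 0.006548460327026252
row 2 [ 0.021 -0.008] -0.0222
row 4 [ 0.037 -0.014] -0.0444
row 6 [ 0.054 -0.02 ] -0.0667
row 8 [ 0.07  -0.028] -0.0889
```

>>> servo_tool([
  [[0.02,-0.008,0],-0.022,1],
  [[0.037,-0.014,0],-0.044,1],
  [[0.054,-0.02,0],-0.067,1],
  [[0.07,-0.028,0],-0.089,1],
  [[0.07,-0.028,0],-0.089,1],
])

```text
time: 12.5
tcp_pos: [0.555, -0.0546, 0.076]
tool_rot: [-0.538, 0.843, 0.0, -0.0]
wrist_force: [0.4, 0.2, -2.2]
opening: 0.0067
```

```bash
python3 -c "
from h import *; torque(); arc(2,2); arc(3,2)"
```

```text
t 12.80 T 0.100 +- 0.010 F [ 1.2279  0.0417 -1.9046] M [-0.0361 -0.2964  0.1822] tcp [ 0.5549 -0.0546  0.0762] yaw -114.81 rod-dir 65.12 d 0.0752 op 0.0070120181986034385
row 2 [ 0.016 -0.007] -0.0222
row 4 [ 0.031 -0.015] -0.0444
row 3 [ 0.023 -0.011] -0.0333
row 6 [ 0.046 -0.024] -0.0667
```

>>> servo_tool([
  [[0.016,-0.007,0],-0.022,1],
  [[0.031,-0.015,0],-0.044,1],
  [[0.031,-0.015,0],-0.044,1],
])

```text
time: 13.1
tcp_pos: [0.5591, -0.0568, 0.076]
tool_rot: [-0.509, 0.861, 0.0, -0.0]
wrist_force: [-0.6, 0.5, -1.5]
opening: 0.0066
```

```bash
python3 -c "
from h import *; torque(); arc(2,2)"
```

```text
t 13.40 T 0.199 +- 0.019 F [-0.5619  1.4986 -1.8345] M [0.4216 0.1027 0.1079] tcp [ 0.5591 -0.0568  0.076 ] yaw -118.80 rod-dir 61.51 d 0.0751 op 0.006820864540509366
row 2 [ 0.018 -0.009] -0.0222
row 4 [ 0.033 -0.018] -0.0444
```

>>> servo_tool([
  [[0.016,-0.008,0],-0.022,1],
  [[0.032,-0.018,0],-0.044,1],
  [[0.032,-0.018,0],-0.044,1],
])

```text
time: 13.7
tcp_pos: [0.5638, -0.0595, 0.0758]
tool_rot: [-0.479, 0.878, 0.0, -0.001]
wrist_force: [-1.1, 2.2, -1.5]
opening: 0.0066
```

```bash
python3 -c "
from h import *; torque(); arc(2,2)"
```

```text
t 14.00 T 0.224 +- 0.013 F [-1.8417  2.5466 -1.1269] M [0.7447 0.469  0.004 ] tcp [ 0.5638 -0.0595  0.0759] yaw -122.77 rod-dir 57.39 d 0.0751 op 0.0069838333079486024
row 2 [ 0.016 -0.009] -0.0222
row 4 [ 0.031 -0.02 ] -0.0444
```

>>> servo_tool([
  [[0.016,-0.009,0],-0.022,1],
  [[0.031,-0.02,0],-0.044,1],
  [[0.031,-0.02,0],-0.044,1],
])

```text
time: 14.3
tcp_pos: [0.5683, -0.0627, 0.0758]
tool_rot: [-0.448, 0.894, 0.0, -0.001]
wrist_force: [-3.5, 3.4, -1.5]
opening: 0.0069
```

```bash
python3 -c "
from h import *; torque(); arc(2,2)"
```

```text
t 14.60 T 0.257 +- 0.021 F [-3.6287  3.4246 -1.5489] M [ 0.8265  0.889  -0.1154] tcp [ 0.5683 -0.0626  0.0759] yaw -126.73 rod-dir 53.19 d 0.0752 op 0.006773622259827596
row 2 [ 0.014 -0.009] -0.0222
row 4 [ 0.027 -0.021] -0.0444
```

>>> servo_tool([
  [[0.013,-0.009,0],-0.03,1],
  [[0.027,-0.021,0],-0.055,1],
  [[0.027,-0.021,0],-0.055,1],
])

```text
time: 14.9
tcp_pos: [0.5729, -0.0663, 0.076]
tool_rot: [-0.409, 0.912, -0.0, -0.0]
wrist_force: [-2.8, 0.8, -2.9]
opening: 0.0065
```

```bash
python3 -c "
from h import *; torque(); arc(2,2)"
```

```text
t 15.20 T 0.179 +- 0.012 F [-2.6487 -0.9235 -2.185 ] M [-0.2615  0.7218  0.0751] tcp [ 0.5729 -0.0662  0.0761] yaw -131.63 rod-dir 48.80 d 0.0752 op 0.006933853390328586
row 2 [ 0.016 -0.014] -0.0222
row 4 [ 0.028 -0.026] -0.0444
```

>>> servo_tool([
  [[0.013,-0.012,0],-0.022,1],
  [[0.027,-0.025,0],-0.044,1],
  [[0.027,-0.025,0],-0.044,1],
])

```text
time: 15.5
tcp_pos: [0.5765, -0.0697, 0.0759]
tool_rot: [-0.377, 0.926, 0.0, -0.001]
wrist_force: [-4.1, -0.1, -1.3]
opening: 0.0065
```

```bash
python3 -c "
from h import *; torque(); arc(2,2); snap('wrist','w11')"
```

```text
t 15.80 T 0.197 +- 0.019 F [-4.3618 -0.6665 -1.6428] M [-0.1633  1.1667  0.0002] tcp [ 0.5765 -0.0696  0.076 ] yaw -135.63 rod-dir 44.99 d 0.0752 op 0.006630648788841288
row 2 [ 0.016 -0.016] -0.0222
row 4 [ 0.028 -0.029] -0.0444
```

View pics/w11.png

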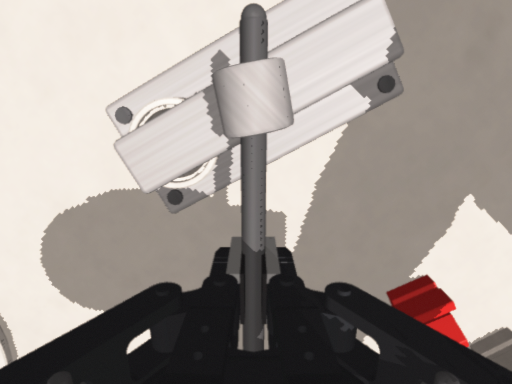

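>>> servo_tool([
  [[0.014,-0.014,0],-0.022,1],
  [[0.026,-0.027,0],-0.044,1],
  [[0.026,-0.027,0],-0.044,1],
])

```text
time: 16.15
tcp_pos: [0.5801, -0.0736, 0.0758]
tool_rot: [-0.345, 0.939, 0.0, -0.001]
wrist_force: [-4.9, -0.0, -0.8]
opening: 0.0068
```

```bash
python3 -c "
from h import *; torque(); arc(2,2)"
```

```text
t 16.45 T 0.209 +- 0.026 F [-5.2034  0.0761 -1.206 ] M [-0.0217  1.4865 -0.0512] tcp [ 0.5801 -0.0735  0.0758] yaw -139.62 rod-dir 40.94 d 0.0752 op 0.006910272983810705
row 2 [ 0.015 -0.017] -0.0222
row 4 [ 0.026 -0.031] -0.0444
```

>>> servo_tool([
  [[0.012,-0.014,0],-0.022,1],
  [[0.025,-0.029,0],-0.044,1],
  [[0.025,-0.029,0],-0.044,1],
])

```text
time: 16.75
tcp_pos: [0.5834, -0.0778, 0.0757]
tool_rot: [-0.312, 0.95, 0.001, -0.001]
wrist_force: [-6.1, 1.1, -0.8]
opening: 0.0067
```

```bash
python3 -c "
from h import *; torque(); arc(2,2)"
```

```text
t 17.05 T 0.240 +- 0.023 F [-5.9865  1.0343 -1.0553] M [ 0.2239  1.7188 -0.0922] tcp [ 0.5834 -0.0777  0.0757] yaw -143.60 rod-dir 36.88 d 0.0751 op 0.006674661688549851
row 2 [ 0.014 -0.017] -0.0222
row 4 [ 0.023 -0.031] -0.0444
```

>>> servo_tool([
  [[0.01,-0.015,0],-0.025,1],
  [[0.02,-0.032,0],-0.05,1],
  [[0.02,-0.032,0],-0.05,1],
])

```text
time: 17.35
tcp_pos: [0.5865, -0.0824, 0.0756]
tool_rot: [-0.275, 0.962, 0.001, -0.001]
wrist_force: [-6.6, 1.4, -0.8]
opening: 0.0067
```

```bash
python3 -c "
from h import *; torque(); arc(2,2,.0747)"
```

```text
t 17.65 T 0.299 +- 0.012 F [-6.2599  0.978  -1.0724] M [ 0.3861  1.7255 -0.0163] tcp [ 0.5865 -0.0823  0.0757] yaw -148.07 rod-dir 32.64 d 0.0750 op 0.00668453284965446
row 2 [ 0.011 -0.021] -0.0222
row 4 [ 0.019 -0.036] -0.0444
```

>>> servo_tool([
  [[0.005,-0.01,0],-0.015,1],
  [[0.011,-0.022,0],-0.03,1],
  [[0.011,-0.022,0],-0.03,1],
])

```text
time: 17.95
tcp_pos: [0.5881, -0.0853, 0.0756]
tool_rot: [-0.252, 0.968, 0.001, -0.001]
wrist_force: [-5.6, 3.4, -0.5]
opening: 0.0068
```

```bash
python3 -c "
from h import *; torque(8); arc(2,2,.0747)"
```

```text
t 18.35 T 0.434 +- 0.019 F [-6.5764  3.1578 -0.8824] M [ 0.8553  1.7419 -0.0172] tcp [ 0.5881 -0.0852  0.0756] yaw -150.77 rod-dir 30.13 d 0.0749 op 0.00657172975549815
row 2 [ 0.011 -0.023] -0.0222
row 4 [ 0.019 -0.038] -0.0444
```

>>> servo_tool([
  [[0.003,-0.005,0],-0.007,1],
  [[0.005,-0.009,0],-0.014,1],
  [[0.005,-0.009,0],-0.014,1],
])

```text
time: 18.65
tcp_pos: [0.5888, -0.0866, 0.0756]
tool_rot: [-0.242, 0.97, 0.001, -0.001]
wrist_force: [-7.2, 3.4, -0.6]
opening: 0.0068
```

```bash
python3 -c "
from h import *; torque(8); snap('wrist','w12')"
```

```text
t 19.05 T 0.523 +- 0.016 F [-6.008   3.4553 -1.078 ] M [0.8938 1.755  0.0791] tcp [ 0.5888 -0.0865  0.0756] yaw -152.01 rod-dir 28.98 d 0.0748 op 0.006942398338084349
```

View pics/w12.png

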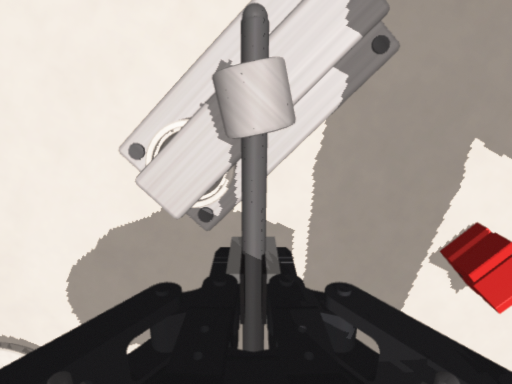

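>>> servo_tool([
  [[-0.014,0.022,0],0.033,1],
  [[-0.028,0.044,0],0.067,1],
  [[-0.028,0.044,0],0.067,1],
  [[-0.028,0.044,0],0.067,1],
])

```text
time: 19.5
tcp_pos: [0.5867, -0.0802, 0.0763]
tool_rot: [-0.292, 0.956, 0.0, 0.001]
wrist_force: [-1.3, 2.4, -2.2]
opening: 0.0064
```

```bash
python3 -c "
from h import *; torque(4); snap('wrist','w13')
im=cv2.imread('pics/w13.png'); cv2.imwrite('pics/w13z.png',cv2.resize(im[40:150,190:320],None,fx=5,fy=5))"
```

```text
t 19.70 T 0.081 +- 0.003 F [-1.8812  3.9004 -2.3671] M [ 1.0193  0.4844 -0.2466] tcp [ 0.5867 -0.0803  0.0763] yaw -146.03 rod-dir 33.80 d 0.0763 op 0.006786457134396613
```

View pics/w13z.png

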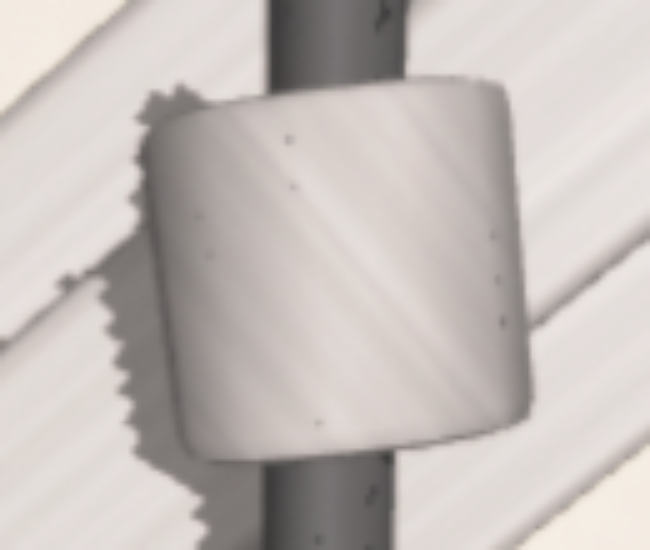

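>>> servo_tool([
  [[-0.017,0.019,0],0.03,1],
  [[-0.034,0.037,0],0.061,1],
  [[-0.034,0.037,0],0.061,1],
  [[-0.034,0.037,0],0.061,1],
])

```text
time: 20.15
tcp_pos: [0.5815, -0.0756, 0.0765]
tool_rot: [-0.338, 0.941, -0.0, 0.001]
wrist_force: [-0.3, 0.6, -1.8]
opening: 0.0066
```

```bash
python3 -c "
from h import *; torque(4); snap('wrist','w14')
im=cv2.imread('pics/w14.png'); cv2.imwrite('pics/w14z.png',cv2.resize(im[40:150,190:320],None,fx=5,fy=5))"
```

```text
t 20.35 T -0.001 +- 0.011 F [-0.5245 -0.0037 -2.0559] M [ 0.0919  0.0403 -0.0253] tcp [ 0.5812 -0.0756  0.0763] yaw -140.52 rod-dir 39.19 d 0.0748 op 0.0066793200286257735
```

View pics/w14z.png

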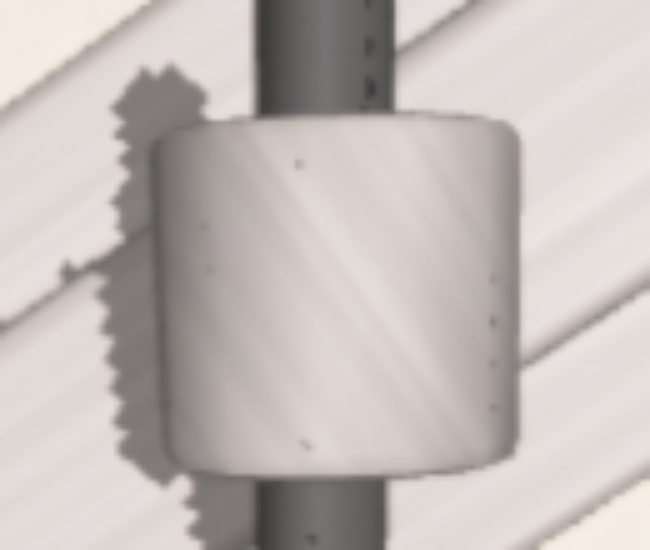

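>>> servo_tool([
  [[0.038,0.036,0],0,1],
  [[0.08,0.07,0],0,1],
  [[0.12,0.102,0],0,1],
  [[0.16,0.135,0],0,1],
  [[0.16,0.135,0],0,1],
])

```text
time: 20.9
tcp_pos: [0.606, -0.0541, 0.0761]
tool_rot: [-0.338, 0.941, -0.0, 0.0]
wrist_force: [0.2, -0.4, -1.5]
opening: 0.0067
```

>>> servo_tool([
  [[0.045,0.037,0],0,1],
  [[0.09,0.074,0],0,1],
  [[0.15,0.123,0],0,1],
  [[0.15,0.123,0],0,1],
  [[0.15,0.123,0],0,1],
])

```text
time: 21.4
tcp_pos: [0.6274, -0.0362, 0.0759]
tool_rot: [-0.338, 0.941, 0.0, -0.0]
wrist_force: [-0.7, 0.1, -1.3]
opening: 0.0067
```

```bash
python3 -c "
from h import *; torque(2); o=st(); snap('wrist','w15'); snap('top','t15')
a=cv2.imread('pics/w15.png'); b=cv2.imread('pics/t15.png'); cv2.imwrite('pics/wt15.png',np.hstack([cv2.resize(a,(400,300)),cv2.resize(b[150:270,210:370],(400,300))]))"
```

```text
t 21.50 T 0.017 +- 0.040 F [-0.1073  0.0048 -1.4866] M [-0.0053 -0.014   0.0075] tcp [ 0.6269 -0.0366  0.0759] yaw -140.51 rod-dir 39.75 d 0.1348 op 0.007097930246782639
t 21.5 tcp [ 0.6269 -0.0366  0.0759] yaw -140.51 F [ 0.091  -0.2798 -1.2605] M [ 0.0146 -0.0344 -0.0023] op 0.0071 q [ 0.1989  0.5488 -0.1863 -0.0002 -0.8364 -1.0804]
```

View pics/wt15.png

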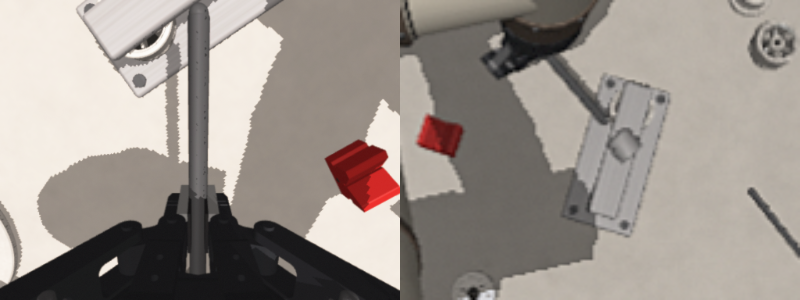

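>>> servo_tool([
  [[0,0,0.2],0,1],
  [[-0.1,0.15,0.4],-0.09,1],
  [[-0.3,0.4,0.4],-0.19,1],
  [[-0.5,0.6,0.4],-0.28,1],
  [[-0.55,0.7,0.4],-0.37,1],
  [[-0.55,0.7,0.4],-0.4,1],
  [[-0.55,0.7,0.4],-0.4,1],
])

```text
time: 22.3
tcp_pos: [0.5444, 0.0689, 0.1366]
tool_rot: [-0.031, 1.0, 0.0, 0.0]
wrist_force: [0.2, 0.1, -2.4]
opening: 0.0068
```

>>> servo_tool([
  [[-0.54,0.67,0],-0.09,1],
  [[-0.54,0.67,0],-0.19,1],
  [[-0.54,0.67,0],-0.193,1],
  [[-0.54,0.67,0],-0.193,1],
  [[-0.54,0.67,0],-0.193,1],
  [[-0.54,0.67,0],-0.193,1],
])

```text
time: 22.9
tcp_pos: [0.4644, 0.1684, 0.1362]
tool_rot: [0.121, 0.993, 0.0, 0.0]
wrist_force: [-0.0, -0.1, -0.5]
opening: 0.0068
```

```bash
python3 -c "
from h import *; o=st(); snap('wrist','w16');o=st(); 
print((np.array([.4633,.1692,.0238])-o['tcp_pos'])/.15, (166.15-yaw(o))/90)"
```

```text
t 22.9 tcp [0.4644 0.1684 0.1362] yaw 166.1 F [-0.007  -0.1452 -0.542 ] M [ 0.0035 -0.0014  0.0116] op 0.0068 q [ 0.6773  0.2786 -0.4596  0.0002 -0.8323 -2.4908]
t 22.95 tcp [0.4645 0.1682 0.1361] yaw 166.06 F [ 0.1348  0.2881 -1.6511] M [-0.016  -0.0085 -0.0412] op 0.0067 q [ 0.6769  0.2788 -0.4597  0.0002 -0.8323 -2.491 ]
[-0.0078  0.0069 -0.7485] 0.0009710349080491041
```

View pics/w16.png

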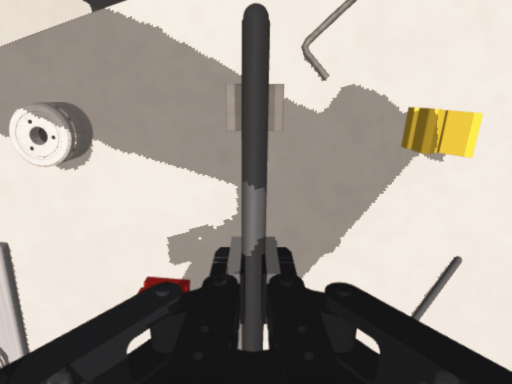

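>>> servo_tool([
  [[-0.008,0.009,-0.3],0.001,1],
  [[-0.008,0.009,-0.55],0.001,1],
  [[-0.008,0.009,-0.65],0.001,1],
  [[-0.008,0.009,-0.7],0.001,1],
  [[-0.008,0.009,-0.74],0.001,1],
  [[-0.008,0.009,-0.74],0.001,1],
  [[-0.008,0.009,-0.74],0.001,1],
  [[-0.008,0.009,-0.74],0.001,1],
])

```text
time: 23.75
tcp_pos: [0.4633, 0.1707, 0.0261]
tool_rot: [0.12, 0.993, 0.001, 0.001]
wrist_force: [-0.7, 0.3, -0.9]
opening: 0.0068
```

```bash
python3 -c "
from h import *
for i in range(4): snap('wrist','w17');o=st()"
```

```text
t 23.8 tcp [0.4631 0.1707 0.026 ] yaw 166.22 F [ 0.7321  0.6926 -1.4692] M [-0.0222  0.0197 -0.0403] op 0.0066 q [ 0.6828  0.4502 -0.5703  0.0001 -0.5482 -2.4942]
t 23.85 tcp [0.463  0.1706 0.0259] yaw 166.23 F [-0.3716 -0.4095 -1.0951] M [-0.0117  0.0576 -0.0005] op 0.0064 q [ 0.6829  0.4503 -0.5705  0.0001 -0.5482 -2.4942]
t 23.9 tcp [0.4629 0.1706 0.0258] yaw 166.23 F [-0.4809  0.0093 -2.3765] M [-0.0358  0.0391 -0.0243] op 0.0067 q [ 0.683   0.4505 -0.5707  0.0001 -0.5482 -2.4942]
t 23.95 tcp [0.4628 0.1705 0.0256] yaw 166.23 F [ 0.3073 -0.45   -0.5853] M [-0.0068 -0.0183  0.0202] op 0.0071 q [ 0.683   0.4508 -0.5708  0.     -0.5481 -2.4942]
```

>>> servo_tool([
  [[0.001,-0.007,-0.01],0,1],
  [[0.001,-0.007,-0.01],0,1],
  [[0.001,-0.007,-0.01],0,1],
  [[0.001,-0.007,-0.01],0,1],
])

```text
time: 24.35
tcp_pos: [0.463, 0.1695, 0.0238]
tool_rot: [0.12, 0.993, 0.0, 0.0]
wrist_force: [-0.4, 0.5, 1.2]
opening: 0.0069
```

```bash
python3 -c "
from h import *
for i in range(4): snap('wrist','w18');o=st()"
```

```text
t 24.4 tcp [0.463  0.1695 0.0238] yaw 166.23 F [-0.0807  0.5427  1.3375] M [0.1537 0.0371 0.0107] op 0.0071 q [ 0.6811  0.4539 -0.5723  0.0002 -0.5439 -2.4923]
t 24.45 tcp [0.463  0.1695 0.0238] yaw 166.23 F [-0.5866  0.6405  0.9847] M [ 0.2171  0.0391 -0.0082] op 0.0069 q [ 0.681   0.454  -0.5723  0.0001 -0.5438 -2.4923]
t 24.5 tcp [0.463  0.1695 0.0238] yaw 166.23 F [0.0354 0.5241 1.2285] M [0.2426 0.0561 0.043 ] op 0.0071 q [ 0.681   0.454  -0.5723  0.0001 -0.5438 -2.4922]
t 24.55 tcp [0.463  0.1695 0.0238] yaw 166.23 F [-0.2114  1.2776  0.6037] M [ 0.259  -0.0034  0.0322] op 0.0072 q [ 0.681   0.454  -0.5723  0.0001 -0.5438 -2.4923]
```

>>> servo_tool([
  [[0,0,0],0,0.6],
  [[0,0,0],0,0.6],
  [[0,0,0],0,0.6],
  [[0,0,0],0,0.2],
  [[0,0,0],0,-0.5],
  [[0,0,0],0,-1],
  [[0,0,0],0,-1],
  [[0,0,0],0,-1],
  [[0,0,0],0,-1],
], squeeze=20)

```text
time: 25.45
tcp_pos: [0.4628, 0.1693, 0.0236]
tool_rot: [0.12, 0.993, 0.0, 0.0]
wrist_force: [0.0, -0.2, -1.4]
opening: 0.0854
```

>>> servo_tool([
  [[0,0,0.2],0,-1],
  [[0,0,0.5],0,-1],
  [[0,0,0.85],0,-1],
  [[0,0,1],0,-1],
  [[0,0,1],0,-1],
  [[0,0,1],0,-1],
  [[0,0,1],0,-1],
])

```text
time: 26.15
tcp_pos: [0.4619, 0.1687, 0.1723]
tool_rot: [0.12, 0.993, -0.001, -0.001]
wrist_force: [0.5, -1.0, -1.2]
opening: 0.0853
```

```bash
python3 - <<'E'
from h import *
o=st(); o,im=snap("wrist","w19")
for d in eyes.trace("wrist","rod"):
    m=d["mask"]; ys,xs=np.nonzero(m); print(d["score"],m.sum(),xs.min(),xs.max(),ys.min(),ys.max())
    vx,vy,x,y=cv2.fitLine(np.c_[xs,ys].astype(np.float32),cv2.DIST_HUBER,0,.01,.01).ravel()
    e=[[x+(yy-y)*vx/vy,yy] for yy in (ys.min(),ys.max()+1)]
    c=back(e,.0286,"wrist",o); dd=c[0]-c[1]; print(c.mean(0),np.linalg.norm(dd),np.degrees(np.arctan2(dd[1],dd[0])))
snap("side","s19");snap("top","t19")
E
```

```text
t 26.15 tcp [0.4619 0.1687 0.1723] yaw 166.2 F [ 0.4602 -0.9734 -1.2154] M [-0.0067  0.0059 -0.0165] op 0.0853 q [ 0.6809  0.2313 -0.4161 -0.0006 -0.9262 -2.4923]
0.78 2836 248 262 58 293
[0.4632 0.1677 0.0286] 0.21206920487537362 165.87910933868466
0.64 353 406 439 244 288
[0.5768 0.3044 0.0286] 0.05276463503875962 140.8110170923309
0.48 3267 0 46 227 314
[ 0.4918 -0.0748  0.0286] 0.09743100448927092 159.42006413226218
```

View pics/w19.png

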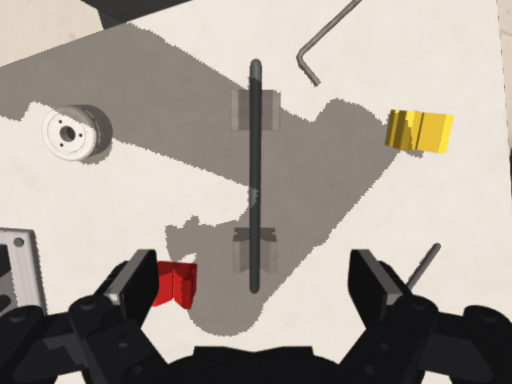

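View pics/s19.png

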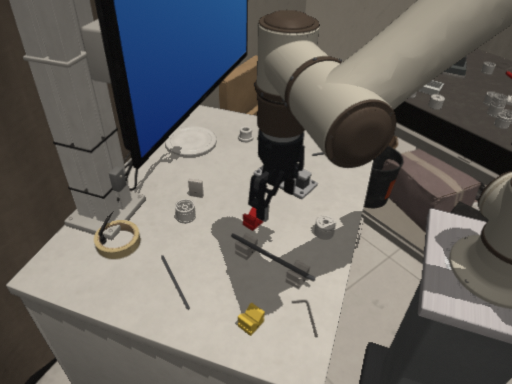

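```bash
python3 -c "
from h import *
st(); print(env.sign_off())"
```

```text
t 26.35 tcp [0.4623 0.169  0.1724] yaw 166.22 F [ 0.8408  0.0018 -0.6271] M [0.0095 0.0519 0.0266] op 0.0852 q [ 0.681   0.2318 -0.4151 -0.0001 -0.9264 -2.4923]
the job is handed in; nothing more can be done
None
```

The job is done and handed in at about 26 s of the 72 s allowed; sign-off gives no verdict.

**What I did:** I took the rod off its V-blocks at its middle, slid it through the eye and turned the eye clockwise by about 0.58 rad. I then backed the rod off to free it, drew it out and laid it back in both V-blocks.

**Torque:** The measured torque held at about 0.18 to 0.26 N m while the screw turned freely, then climbed 0.30, 0.43, 0.52 N m as it seated, and I stopped there. The readings are good to about ±0.02 N m, but they may be a little low, since the free-running drag (given as 0.25 N m) mostly read under 0.25.

**Last checks:**
- **Eye:** while I backed the rod off, the torque never went negative. The eye's angle looked the same before and after, so it should still be tight.
- **Rod:** its middle measured (0.463, 0.168) m, against (0.4625, 0.1685) m at the start. Its angle agreed within 0.3°, and it seated at the same height as when I picked it up.
- **Bystanders and arm:** housings and gauge block look unmoved by eye in the last pictures; I did not measure them. The gripper ended open and about 15 cm above the rod, touching nothing.

**Disagreement:** Before insertion, the side camera put the rod's front end several millimetres from where the wrist and top cameras had it. I went with those two, and the rod entered with almost no force. The wrist camera also showed a sideways bias of about 1 mm, which I allowed for.

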